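Slide the spray can into the rack and swing the retaining rod shut

TASK

Put the tall slim spray can away by pushing only: push it low on its body so that it slides upright over the bench into the empty bay of the can rack, all the way back against the rack's back panel. Then push the open retaining rod round on its hinge until it lies fully shut across the front of the three bays. Push gently: do not grip, lift or tip the can, and leave the two containers already in the rack and the loose things on the bench as they are.

Things in the scene. Friction and masses are not known exactly. Their poses are not given: they have to be found in the camera images.
- spray_can: tall slim aerosol can: upright cylinder 57 mm across (radius 28.5), 217 mm tall, about 0.25 kg, loose on the bench in front of the rack. Origin: centre of its underside, z up. It may tip if pushed higher than about 40 mm above the bench, slides upright if pushed lower. A gripper pointing straight down meets its top first: tilt the tool 25 to 40 degrees, wrist back, so only the fingertips touch
- rack: fixed grey sheet-steel can rack, 238 mm wide: three bays, no floor (cans stand on the bench). Origin: on the bench at the middle bay's centre; x points into the bays, y to the left as the robot sees it. Bay centres at y = -76, 0, 76 mm, 72 mm wide. Back panel's inner face at x = 36 mm, 118 mm high, so the slim can's centre ends at x = 7 mm. Dividers 62 mm high from there to x = -21 mm
- empty_bay: centre of the floor of the one empty bay (on the bench, at the rack's x = 0); same axes as the rack. Only a place, nothing solid
- rack_front (a point): middle of the rack's front line on the bench, at the rack's x = -65 mm: how far the two end plates (at y = +-116.5 mm, 5 mm thick, 62 mm high) reach forward. Same axes as the rack
- retaining_rod (a joint): hinge angle of the retaining rod, rad: 0 = fully shut across the bays, at its stop (rod points to the rack's -y); grows, to 2.85, as it swings out toward the robot and round to the left. Starts at 2.2 to 2.55. Friction hinge, 0.12 N m: stays where left. Round steel rod, 10 mm thick, level, axis 44 mm above the bench, rubber end cap 275 mm from the hinge
- rod_pivot (a point): vertical hinge axis of the retaining rod, at the rod's height (44 mm above the bench); in the rack's frame at x = -46 mm, y = 132 mm, outside the left end plate. The shut rod's axis lies at the rack's x = -46 mm, in front slots of both end plates
- rod_mid (a point): point on the rod's axis 150 mm from the hinge, a good place to push it
- wide_can: a wider, shorter aerosol can, 66 mm in diameter, 189 mm tall, standing loose in another bay of the rack; leave it. Origin: centre of its underside
- gel_pot: a small round pot with a lid, 48 mm in diameter, 130 mm tall, standing loose in another bay of the rack; leave it. Origin: centre of its underside
- flux_jar: a stout jar with a screw lid, 68 mm in diameter, 115 mm tall, loose on the bench to the right of the work; leave it. Origin: centre of its underside
- black_tape: a roll of tape lying flat, 62 mm in diameter, 19 mm high, loose on the bench to the right of the work; leave it. Origin: centre of its underside
- adj_wrench: an adjustable wrench, 60x246x12 mm, lying near the front edge of the bench to the left; leave it. Origin: centre of its underside
- pen: a marker pen, 17x135x16 mm, lying near the front edge of the bench in front of the can; leave it. Origin: centre of its underside

How it is judged (in metres and radians):
On the way:
1. the spray can stands upright in the empty bay, back against the panel, with the rod still open (x of spray_can in the frame of rack above 0 m and y of spray_can in the frame of empty_bay between -0.012 and 0.012 m and angle between spray_can's own z axis and vertical below 0.06 rad and value of joint retaining_rod above 0.5 rad), for 0.2 s.
At the end, for the whole second after the job is handed in: The spray can stands upright (within 0.06 rad) and at rest in the bay that was empty, no more than 7 mm short of the back panel, and the retaining rod is shut (joint under 0.06 rad) (x of spray_can in the frame of rack above 0 m and y of spray_can in the frame of empty_bay between -0.012 and 0.012 m and angle between spray_can's own z axis and vertical below 0.06 rad and linear speed of spray_can below 0.02 m/s and value of joint retaining_rod below 0.06 rad); the robot touches nothing.
It fails at once if the spray can is tipped (more than 0.3 rad) (angle between spray_can's own z axis and vertical above 0.3 rad).
It fails at once if the spray can is lifted off the bench (more than 12 mm) (height (world z) of spray_can above 0.012 m).
It fails at once if the fingers grip the spray can or press on it hard (more than 30 N) (contact force between the fingers and spray_can above 30 N).
It fails at once if the wide can or the gel pot in the rack is tipped or pushed out of place (20 mm) (distance of any of wide_can, gel_pot from where it was at the start of the episode above 0.02 m or angle between any of wide_can, gel_pot's own z axis and vertical above 0.3 rad).
It fails at once if a loose thing on the bench is disturbed (moved more than 20 mm) (distance of any of flux_jar, black_tape, adj_wrench, pen from where it was at the start of the episode above 0.02 m).
It also fails if it takes over 72 s, if anything falls off the work surface, if the arm or the gripper's body presses on something with over 40 N, if the wrist force passes 120 N, or if a joint passes its speed limit or range.

ROBOT

A 6-joint arm with a two-finger parallel gripper is mounted at the origin on a cart in front of the work surface, level with it; the furniture and walls round the work are solid. World frame = base frame: x ahead of the robot, y to its left, z up, the work surface at z = 0. Lengths are in m, angles in degrees, forces in N, time in s.
With the tool pointing down it reaches from about 0.35 to 0.875 m from the base axis. Payload 4.2 kg.
Tool frame: the origin (TCP) lies midway between the tips of the shut fingers; the grasp point (between the pads) lies 19 mm behind it; z points along the fingers, y is the line along which they close (so a half turn about z gives the same grasp; the last joint's range is limited). The gripper opens to 87 mm and grips with 3 to 60 N. Pads are 19 mm wide; open, the fingers measure 117 mm over their backs; the gripper's body (75 mm by 190 mm) begins 51 mm behind the grasp point.
Start: joints at [83.342, 22.042, 0.453, 0, -68.411, -14.817], TCP at [0.229, 0.582, 0.223] pointing down, gripper open.
Joint ranges: [-179.83, 179.83], [-69.29, 118.12], [-61.27, 80.66], [-181.25, 117.63], [-171.15, -9.14], [-177.46, 177.46]. Speed limits (degrees/s): [159.86, 159.86, 180, 180, 180, 180].

INTERFACE

Orientations are given as a 3x3 rotation matrix whose columns are the frame's x, y, z axes.
In Python, from station import r gives the robot as it stands.
- The arm moves only by the shell command python3 steer.py 'ROWS'. ROWS is a JSON list of rows, 1 to 8 of them, each of 7 numbers: the opening from 0.0 (shut) to 1.0 (fully open), then dx, dy, dz in m, then a rotation vector rx, ry, rz in degrees; each row is the pose to reach, as a shift and turn from the pose commanded when the command began, along the tool's axes at that moment; what a row does not reach only later rows make up. A row lasts 1/10 s, in which the tool goes at most 0.05 m and 8.59 degrees, less where a joint would pass 70% of its speed; a pose out of reach is approached as far as the arm can. The fingers move at their own pace and stop on an object; the grip force is fixed at half the most. Time passes only in rows, so rows that do not move let the fingers close. It prints the time, the measured TCP pose, the force, the opening and the grip force at its end.
- r.sense(): the state, without advancing time (a new reading comes with each control period).
- r.capture(name): name is "side" or "top" or "wrist"; returns a dict with "pixels" (384x512x3 uint8, red, green, blue), "z_map" (384x512 float32, m along the optical axis (not along the pixel's ray), 0 where there is no reading), "K" (3x3 intrinsics, pixels), "world_from_camera" (4x4, takes a point from camera to world coordinates). Camera axes: x right, y up, looking along -z (the intrinsics and any distortion apply to the point x, -y, -z); pixel columns grow to the right and rows downward; lengths in m; the calibration is good to about 2 mm. A picture is of the moment at which its call begins.
- r.finish_job(): hands the job in; it is judged then, once.
The state is a dict: "time_s": time; "joints": joint angles; "joint_velocities": joint speeds; "effort": joint torques, N m; "tcp_pos": TCP position; "ee_rot": TCP orientation; "wrist_force": force on the tool from outside, world axes, zero at the start; "moment": the same for the moment, N m; "gripper_width": opening from 0.0 (shut) to 1.0 (fully open); "gripper_force": force on a finger pad.
Only numpy, scipy, OpenCV 4.12 (cv2) and the standard library are available. Lean on these libraries where they do the work, as an engineer would, in place of code of your own. Each camera call takes 0.05 s, during which the arm holds its last target. There are 200 camera calls.

## Working session

There is one attempt and no reset: what is moved stays moved. The work goes in short steps, Python scripts to look and compute and a shell command to move; the robot and the scene stay as the last step left them, time stands still between calls to the robot, and variables do not carry over. Pictures are saved under pics/ and viewed, at most 10 in all, crops included, and the job is handed in when it is done.

```bash
ls; mkdir -p pics; python3 - <<'E'
from station import r
import cv2,numpy as np
s=r.sense();print(s['time_s'],s['tcp_pos'],np.round(s['ee_rot'],3).tolist())
for n in("side","top"):
    c=r.capture(n);np.savez('/tmp/%s0.npz'%n,**c)
    cv2.imwrite('pics/%s0.png'%n,c['pixels'][:,:,::-1]);print(n,c['K'].tolist(),np.round(c['world_from_camera'],3).tolist(),c['z_map'].min(),c['z_map'].max(),c.keys())
E
```

```text
pics
station.py
steer.py
0.0 [0.22855202 0.58107729 0.2214862 ] [[0.931, -0.366, -0.001], [-0.366, -0.931, -0.002], [0.0, 0.002, -1.0]]
side [[348.3876161656916, 0.0, 257.86672425230086], [0.0, 348.3876161656916, 188.92715252669672], [0.0, 0.0, 1.0]] [[0.839, 0.195, -0.508, 0.081], [-0.543, 0.346, -0.765, -0.638], [0.026, 0.918, 0.396, 0.427], [0.0, 0.0, 0.0, 1.0]] 0.0 3.9997277 dict_keys(['pixels', 'z_map', 'K', 'world_from_camera'])
top [[363.9619844023995, 0.0, 254.25653715492854], [0.0, 363.9619844023995, 185.49908384616958], [0.0, 0.0, 1.0]] [[0.011, 0.995, -0.096, 0.453], [-1.0, 0.011, -0.008, 0.043], [-0.007, 0.096, 0.995, 1.104], [0.0, 0.0, 0.0, 1.0]] 0.0 1.8909357 dict_keys(['pixels', 'z_map', 'K', 'world_from_camera'])
```

View pics/side0.png

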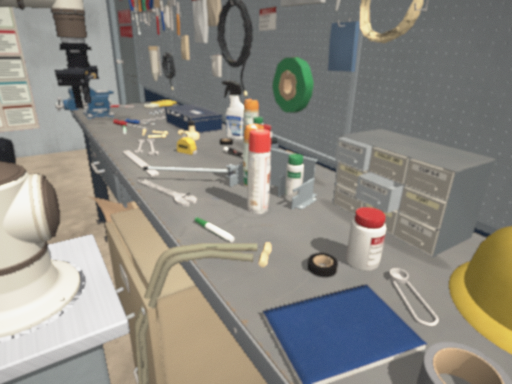

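View pics/top0.png

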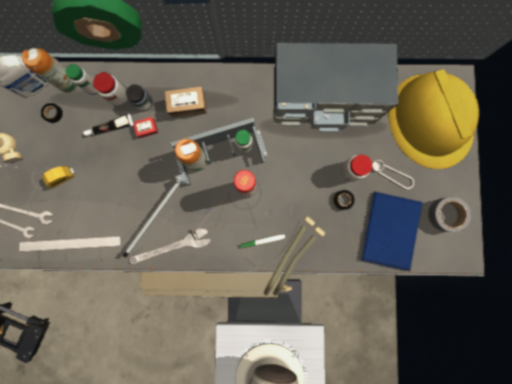

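The side view shows the spray can (white and red) at about (259,170), the green gel pot at (295,175) and the orange wide can behind. In the top view the can's top is at (245,181), the gel pot at (243,140) in the right bay and the wide can at (188,151) in the left bay, so the middle bay is the empty one. The rod runs from (183,180) to (125,255).

```bash
cat > h.py <<'E'
import numpy as np,cv2
def cloud(c):
    K=c['K'];z=c['z_map'];v,u=np.indices(z.shape)
    p=np.stack([(u-K[0,2])/K[0,0]*z,-(v-K[1,2])/K[1,1]*z,-z],-1)
    W=c['world_from_camera'];return p@W[:3,:3].T+W[:3,3]
def ray(c,u,v,h):
    K=c['K'];W=c['world_from_camera']
    d=W[:3,:3]@np.array([(u-K[0,2])/K[0,0],-(v-K[1,2])/K[1,1],-1]);o=W[:3,3]
    return o+d*(h-o[2])/d[2]
E
python3 - <<'E'
from h import *
t=dict(np.load('/tmp/top0.npz'));s=dict(np.load('/tmp/side0.npz'))
P=cloud(t);Q=cloud(s)
for u,v in[(245,181),(243,140),(188,151),(218,160),(255,200),(135,240),(155,215),(290,255),(310,222),(180,180),(200,135),(230,128)]:print((u,v),t['z_map'][v,u].round(3),P[v,u].round(3))
for u,v in[(259,170),(259,130),(295,180),(220,260),(265,250)]:print('s',(u,v),Q[v,u].round(3))
# colour blobs of the caps
for nm,c,roi in(('top',t,(100,210,165,275)),('side',s,(90,220,235,320))):
    hsv=cv2.cvtColor(c['pixels'],cv2.COLOR_RGB2HSV);C=cloud(c)
    for k,lo,hi in(('red',(0,120,100),(7,255,255)),('orange',(8,120,100),(20,255,255)),('green',(50,80,40),(90,255,255))):
        m=cv2.inRange(hsv,lo,hi);mm=np.zeros_like(m);a,b,d,e=roi;mm[a:b,d:e]=m[a:b,d:e]
        n,l,st,ce=cv2.connectedComponentsWithStats(mm)
        for i in range(1,n):
            if st[i,4]>40:
                q=C[(l==i)&(c['z_map']>0)];zt=np.percentile(q[:,2],95);top=q[q[:,2]>zt-.006]
                print(nm,k,st[i],ce[i].round(1),'zt',zt.round(3),'c',((top.max(0)+top.min(0))/2).round(3),np.ptp(top,axis=0).round(3))
T=cv2.resize(t['pixels'][100:275,110:310,::-1],None,fx=4,fy=4,interpolation=cv2.INTER_CUBIC)[:600];
cv2.imwrite('pics/topcrop.png',cv2.resize(t['pixels'][100:250,110:310,::-1],(800,600),interpolation=cv2.INTER_CUBIC))
E
```

```text
(245, 181) 0.893 [0.55  0.073 0.216]
(243, 140) 0.992 [0.671 0.083 0.129]
(188, 151) 0.939 [0.63  0.222 0.178]
(218, 160) 1.116 [0.637 0.164 0.001]
(255, 200) 1.105 [ 0.515  0.049 -0.001]
(135, 240) 1.049 [0.394 0.393 0.047]
(155, 215) 1.055 [0.466 0.338 0.048]
(290, 255) 1.076 [ 0.353 -0.056  0.013]
(310, 222) 1.078 [ 0.451 -0.115  0.019]
(180, 180) 1.047 [0.567 0.265 0.064]
(200, 135) 1.007 [0.687 0.202 0.116]
(230, 128) 1.009 [0.708 0.12  0.115]
s (259, 170) [0.54  0.051 0.122]
s (259, 130) [0.551 0.072 0.219]
s (295, 180) [0.669 0.061 0.066]
s (220, 260) [ 0.355 -0.09   0.001]
s (265, 250) [ 0.444 -0.125  0.016]
top red [234 170  22  22 337] [244.4 180.8] zt 0.218 c [0.552 0.075 0.217] [0.05  0.049 0.009]
top orange [175 139  26  25 326] [187.2 151.7] zt 0.19 c [0.634 0.229 0.189] [0.052 0.052 0.009]
top orange [240 175   9  10  61] [244.  179.8] zt 0.219 c [0.553 0.075 0.217] [0.023 0.02  0.008]
top green [235 129  15  16 185] [242.3 136.5] zt 0.131 c [0.68  0.084 0.129] [0.04  0.036 0.007]
side red [249 125  23  28 458] [260.  140.5] zt 0.217 c [0.55  0.065 0.215] [0.049 0.038 0.008]
side orange [245  99  14  12 139] [251.3 104.7] zt 0.19 c [0.871 0.636 0.188] [0.042 0.052 0.007]
side orange [244 126  10  17  81] [247.4 133. ] zt 0.217 c [0.536 0.087 0.215] [0.018 0.012 0.006]
side green [274  90  38  22 511] [293.7 100.3] zt 0.26 c [0.923 0.35  0.26 ] [0.039 0.042 0.012]
side green [289 154  14  11 129] [295.6 158.8] zt 0.132 c [0.68  0.075 0.129] [0.039 0.03  0.007]
```

View pics/topcrop.png

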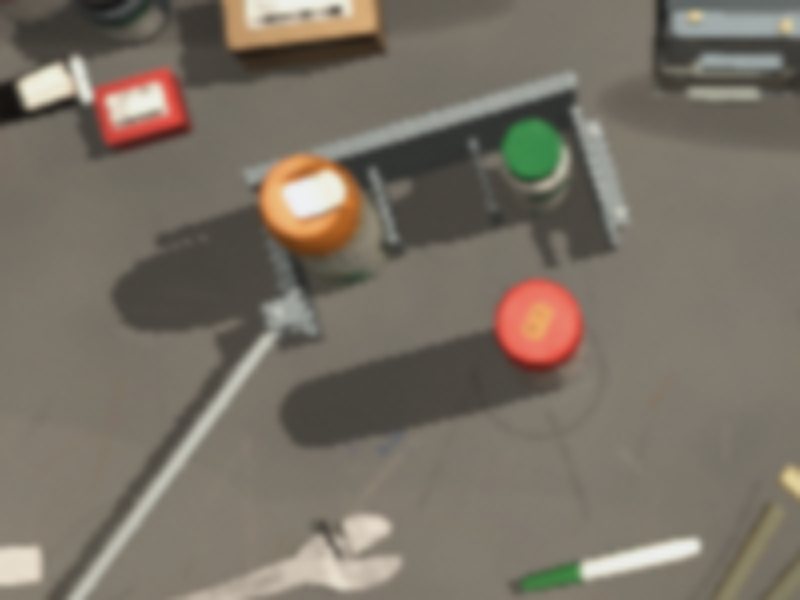

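The crop shows the rack's back panel top from (250,175) to (575,80). The middle bay lies between the dividers at (372..395,165..245) and (473..493,140..215) and is empty. The hinge is at (287,312), and the spray can stands diagonally in front of it. Next I'll fit the rack frame.

```bash
python3 - <<'E'
from h import *
t=dict(np.load('/tmp/top0.npz'));P=cloud(t)
box=lambda P,x0,x1,y0,y1,z0,z1:P[(P[...,0]>x0)&(P[...,0]<x1)&(P[...,1]>y0)&(P[...,1]<y1)&(P[...,2]>z0)&(P[...,2]<z1)]
b=box(P,.6,.76,.04,.3,.110,.122)
b=b[(abs(b[:,0]-(.697-.26*(b[:,1]-.16)))<.03)]
vx,vy,x0,y0=cv2.fitLine(b[:,:2].astype(np.float32),cv2.DIST_HUBER,0,.01,.01).ravel()
if vy<0:vx,vy=-vx,-vy
Y=np.array([vx,vy]);X=np.array([vy,-vx]);yaw=np.degrees(np.arctan2(X[1],X[0]))
pr=(b[:,:2]-[x0,y0]);print('n',len(b),'yaw',yaw,'c',x0,y0,'ylim',np.percentile(pr@Y,[1,50,99]),'xlim',np.percentile(pr@X,[1,10,50,90,99]))
# dividers/end plates: points z .055-.068 in front of panel
d=box(P,.5,.76,.0,.34,.050,.068);pd=d[:,:2]-[x0,y0];u,v=pd@X,pd@Y
m=(u<-.012)&(u>-.12)&(abs(v)<.2)
o=np.argsort(v[m]);print(np.c_[v[m][o],u[m][o],d[m][o][:,2]].round(3)[::3].tolist())
# rays to plane: panel top corners, dividers by ray
for u_,v_,h in((250,172,.118),(575,78,.118),(395,245,.062),(493,217,.062),(372,168,.062),(473,140,.062),(617,245,.062)):
    print('ray',(u_,v_),ray(t,110+u_/4-.375,100+v_/4-.375,h).round(4))
# rod
q=box(P,.3,.57,.27,.46,.038,.056);l=cv2.fitLine(q[:,:2].astype(np.float32),cv2.DIST_HUBER,0,.01,.01).ravel();print('rod',len(q),l,q[:,2].mean(),q.min(0),q.max(0))
for k,(a) in dict(pen=(.36,.46,-.03,.12,.006,.03),wr=(.33,.5,.15,.38,.005,.03),hose=(.25,.5,-.2,-.03,.006,.12)).items():
    q=box(P,*a);print(k,len(q),q.min(0),q.max(0))
E
```

```text
n 356 yaw 17.296024 c 0.6965226 0.1679191 ylim [-0.11590602 -0.0141613   0.11723589] xlim [-6.15998980e-03 -4.77919511e-03  9.15185470e-05  5.24986771e-03
  6.75919192e-03]
[[-0.119, -0.103, 0.063], [-0.119, -0.074, 0.057], [-0.118, -0.105, 0.057], [-0.118, -0.066, 0.062], [-0.118, -0.056, 0.062], [-0.118, -0.077, 0.061], [-0.117, -0.099, 0.06], [-0.117, -0.09, 0.061], [-0.117, -0.019, 0.064], [-0.116, -0.092, 0.056], [-0.116, -0.072, 0.064], [-0.116, -0.083, 0.059], [-0.116, -0.074, 0.061], [-0.115, -0.095, 0.058], [-0.115, -0.055, 0.06], [-0.115, -0.046, 0.06], [-0.115, -0.077, 0.062], [-0.114, -0.058, 0.059], [-0.114, -0.018, 0.061], [-0.114, -0.029, 0.055], [-0.099, -0.047, 0.058], [-0.089, -0.061, 0.065], [-0.082, -0.064, 0.064], [-0.073, -0.064, 0.062], [-0.067, -0.063, 0.065], [-0.062, -0.061, 0.06], [-0.057, -0.055, 0.055], [-0.052, -0.044, 0.067], [-0.04, -0.033, 0.061], [-0.039, -0.044, 0.059], [-0.039, -0.058, 0.065], [-0.038, -0.018, 0.065], [-0.038, -0.028, 0.059], [-0.037, -0.041, 0.06], [-0.037, -0.054, 0.063], [-0.036, -0.013, 0.061], [-0.036, -0.026, 0.063], [0.036, 
[... 1269 characters left out ...]
59, -0.109, 0.051], [0.171, -0.118, 0.051]]
ray (250, 172) [0.6645 0.2784 0.118 ]
ray (575, 78) [0.7328 0.0552 0.118 ]
ray (395, 245) [0.6238 0.1848 0.062 ]
ray (493, 217) [0.6451 0.1142 0.062 ]
ray (372, 168) [0.6803 0.2029 0.062 ]
ray (473, 140) [0.7018 0.1297 0.062 ]
ray (617, 245) [0.6254 0.0241 0.062 ]
rod 325 [ 0.82173747 -0.5698662   0.49276415  0.3215406 ] 0.047499060708010264 [0.3449337  0.27159082 0.04006768] [0.56304547 0.42544698 0.05379515]
pen 210 [ 0.37450348 -0.02972783  0.00613502] [0.41138568 0.09188355 0.02025116]
wr 625 [0.33599869 0.15111671 0.00504749] [0.49494615 0.37954572 0.01647201]
hose 714 [ 0.27406463 -0.19903238  0.0060869 ] [ 0.49922577 -0.03009556  0.02337009]
```

```bash
cat >> h.py <<'E'
from scipy.spatial.transform import Rotation as Ro
O=np.array([.6593,.1563]);YAW=17.2
def rk(x,y):
    a=np.radians(YAW);return O+np.array([x*np.cos(a)-y*np.sin(a),x*np.sin(a)+y*np.cos(a)])
def inv(p):
    a=np.radians(YAW);d=np.array(p[:2])-O;return np.array([d[0]*np.cos(a)+d[1]*np.sin(a),-d[0]*np.sin(a)+d[1]*np.cos(a)])
def ori(head,tilt):   # world heading of push, tilt
    h,t=np.radians([head,tilt]);f=np.array([np.cos(h),np.sin(h),0]);z=f*np.sin(t)-np.array([0,0,np.cos(t)])
    y=np.array([np.sin(h),-np.cos(h),0]);return np.c_[np.cross(y,z),y,z]
def go(s,p,R):
    A=np.array(s['ee_rot']);d=A.T@(np.array(p)-s['tcp_pos']);w=np.degrees(Ro.from_matrix(A.T@R).as_rotvec())
    print('d',d.round(4),'rv',w.round(2),'rows',max(np.linalg.norm(d)/.05,np.linalg.norm(w)/8.59).round(1))
E
python3 - <<'E'
from h import *;from station import r
s=r.sense();c=np.array([.552,.075]);print('can in rack',inv(c))
t=rk(-.062,0);dv=t-c;hd=np.degrees(np.arctan2(dv[1],dv[0]));print('head',hd,'dist',np.hypot(*dv))
f=dv/np.hypot(*dv)
print('start pt',c-f*.075)
go(s,[*(c-f*.13),.27],ori(hd,40))
E
```

```text
can in rack [-0.12654243 -0.04593466]
head 52.639344788955775 dist 0.07921943159468987
start pt [0.50648774 0.01538764]
d [ 0.4507  0.4776 -0.0474] rv [ 25.91  34.24 -70.89] rows 13.2
```

```bash
python3 steer.py '[[0.28,0.05,0.05,-0.047,0,0,0],[0.28,0.45,0.477,-0.047,26,34.2,-70.9],[0.28,0.45,0.477,-0.047,26,34.2,-70.9],[0.28,0.45,0.477,-0.047,26,34.2,-70.9],[0.28,0.45,0.477,-0.047,26,34.2,-70.9],[0.28,0.45,0.477,-0.047,26,34.2,-70.9],[0.28,0.45,0.477,-0.047,26,34.2,-70.9],[0.28,0.45,0.477,-0.047,26,34.2,-70.9]]'
python3 - <<'E'
from h import *;from station import r
s=r.sense();print(s['tcp_pos'],s['joints'],s['gripper_width'])
c=np.array([.552,.075]);f=np.array([np.cos(np.radians(52.64)),np.sin(np.radians(52.64))])
go(s,[*(c-f*.13),.27],ori(52.64,40))
E
```

```text
time_s: 0.9
tcp_pos: [0.3676, 0.2312, 0.2589]
ee_rot: [[0.788, 0.5, 0.359], [0.402, -0.86, 0.314], [0.466, -0.104, -0.879]]
wrist_force: [0.6, -0.5, -0.1]
gripper_width: 0.359
gripper_force: 0.0
[0.36756726 0.23124871 0.25893919] [ 59.50493494 -14.01981464 -45.19352155  16.1234794  -32.60381811
  47.58325369] 0.35931372363020553
d [-0.016   0.2748 -0.0534] rv [  7.69  10.76 -21.94] rows 5.6
```

```bash
python3 steer.py '[[0.28,-0.016,0.275,-0.053,7.7,10.8,-21.9],[0.28,-0.016,0.275,-0.053,7.7,10.8,-21.9],[0.28,-0.016,0.275,-0.053,7.7,10.8,-21.9],[0.28,-0.016,0.275,-0.053,7.7,10.8,-21.9],[0.28,-0.016,0.275,-0.053,7.7,10.8,-21.9],[0.28,-0.016,0.275,-0.053,7.7,10.8,-21.9],[0.28,-0.016,0.275,-0.053,7.7,10.8,-21.9],[0.28,-0.016,0.275,-0.053,7.7,10.8,-21.9]]'
python3 - <<'E'
from h import *;from station import r
s=r.sense();print(s['joints'],s['gripper_width'])
c=np.array([.552,.075]);f=np.array([np.cos(np.radians(52.64)),np.sin(np.radians(52.64))])
go(s,[*(c-f*.09),.022],ori(52.64,40));go(s,[*(c-f*.06),.022],ori(52.64,40))
c=r.capture('wrist');cv2.imwrite('pics/w1.png',c['pixels'][:,:,::-1])
E
```

```text
time_s: 1.7
tcp_pos: [0.427, 0.0699, 0.2543]
ee_rot: [[0.518, 0.771, 0.37], [0.601, -0.636, 0.484], [0.608, -0.028, -0.793]]
wrist_force: [0.2, 0.2, 0.1]
gripper_width: 0.281
gripper_force: 0.0
[ 10.07909541  -7.52291108 -26.62818459 -34.31330621 -46.87623817
 148.38650053] 0.2812470269844062
d [-0.1447  0.1031  0.1782] rv [ 0.08  2.5  -2.69] rows 5.0
d [-0.1209  0.102   0.1965] rv [ 0.08  2.5  -2.69] rows 5.0
```

```bash
python3 - <<'E'
from h import *;from station import r
s=r.sense()
c=np.array([.552,.075]);f=np.array([np.cos(np.radians(52.64)),np.sin(np.radians(52.64))])
go(s,[*(c-f*.10),.25],ori(52.64,40));go(s,[*(c-f*.09),.022],ori(52.64,40))
E
```

```text
d [-0.0122  0.0917 -0.0066] rv [ 0.5   2.51 -2.83] rows 1.9
d [-0.1429  0.0967  0.1804] rv [ 0.5   2.51 -2.83] rows 5.0
```

View pics/w1.png

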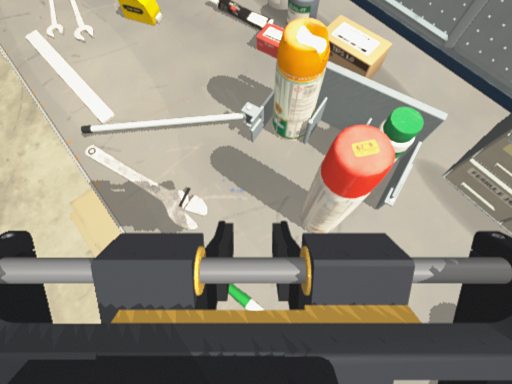

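The wrist picture shows the two fingers at (218,250) and (288,250), with the spray can ahead at (350,180). The empty middle bay is behind the can, between the orange can at (300,80) and the green pot at (400,130). The way down is clear.

```bash
python3 steer.py '[[0.28,-0.012,0.092,-0.007,0.5,2.5,-2.8],[0.28,-0.012,0.092,-0.007,0.5,2.5,-2.8],[0.28,-0.012,0.092,-0.007,0.5,2.5,-2.8],[0.28,-0.143,0.097,0.18,0.5,2.5,-2.8],[0.28,-0.143,0.097,0.18,0.5,2.5,-2.8],[0.28,-0.143,0.097,0.18,0.5,2.5,-2.8],[0.28,-0.143,0.097,0.18,0.5,2.5,-2.8],[0.28,-0.143,0.097,0.18,0.5,2.5,-2.8]]'
python3 - <<'E'
from h import *;from station import r
s=r.sense();print(s['joints'],s['gripper_width'])
c=np.array([.552,.075]);f=np.array([np.cos(np.radians(52.64)),np.sin(np.radians(52.64))])
go(s,[*(c-f*.09),.022],ori(52.64,40));go(s,[*(c-f*.033),.022],ori(52.64,40))
E
```

```text
time_s: 2.55
tcp_pos: [0.5066, 0.041, 0.0966]
ee_rot: [[0.517, 0.78, 0.354], [0.623, -0.626, 0.469], [0.587, -0.022, -0.809]]
wrist_force: [0.2, -0.0, 1.0]
gripper_width: 0.283
gripper_force: 0.0
[ 1.42619795e-01  1.52370342e+01 -2.40709591e+01 -4.94431823e+01
 -3.80788396e+01  1.77331024e+02] 0.28273513429931413
d [-0.0719  0.0179  0.0395] rv [-0.14  4.   -1.87] rows 1.7
d [-0.0259  0.0165  0.073 ] rv [-0.14  4.   -1.87] rows 1.6
```

Joint 6 is at its limit with this tool roll, so I'll retreat and give the gripper a half turn.

```bash
sed -i 's/y=np.array(\[np.sin(h),-np.cos(h),0\])/y=-np.array([np.sin(h),-np.cos(h),0])/' h.py
python3 steer.py '[[0.28,0,0,-0.05,0,0,0],[0.28,0,0,-0.1,0,0,0],[0.28,0,0,-0.15,0,0,0],[0.28,0,0,-0.18,0,0,8],[0.28,0,0,-0.18,0,0,90],[0.28,0,0,-0.18,0,0,90],[0.28,0,0,-0.18,0,0,90],[0.28,0,0,-0.18,0,0,90]]'
python3 steer.py '[[0.28,0,0,0,0,0,90],[0.28,0,0,0,0,0,90],[0.28,0,0,0,0,0,90],[0.28,0,0,0,0,0,90],[0.28,0,0,0,0,0,90],[0.28,0,0,0,0,0,90],[0.28,0,0,0,0,0,90],[0.28,0,0,0,0,0,90]]'
python3 - <<'E'
from h import *;from station import r
s=r.sense();print(s['joints'],s['gripper_width'])
c=np.array([.552,.075]);f=np.array([np.cos(np.radians(52.64)),np.sin(np.radians(52.64))])
go(s,[*(c-f*.13),.22],ori(52.64,40))
E
```

```text
time_s: 3.35
tcp_pos: [0.4432, -0.0445, 0.2445]
ee_rot: [[0.907, 0.224, 0.358], [0.032, -0.883, 0.469], [0.421, -0.414, -0.807]]
wrist_force: [0.6, 0.3, -1.1]
gripper_width: 0.277
gripper_force: 0.0
time_s: 4.15
tcp_pos: [0.4432, -0.0444, 0.2443]
ee_rot: [[0.537, -0.764, 0.358], [-0.811, -0.35, 0.469], [-0.233, -0.542, -0.807]]
wrist_force: [0.8, 0.1, 0.5]
gripper_width: 0.279
gripper_force: 0.0
[-10.24833734  -0.29592409 -19.81418608 -38.04771029 -58.475293
  56.63329476] 0.2790610452080538
d [ 0.0087 -0.0153  0.0379] rv [ 2.26 -3.38 66.72] rows 7.8
```

```bash

python3 steer.py '[[0.28,0.009,-0.015,0.038,2.3,-3.4,66.7],[0.28,0.009,-0.015,0.038,2.3,-3.4,66.7],[0.28,0.009,-0.015,0.038,2.3,-3.4,66.7],[0.28,0.009,-0.015,0.038,2.3,-3.4,66.7],[0.28,0.009,-0.015,0.038,2.3,-3.4,66.7],[0.28,0.009,-0.015,0.038,2.3,-3.4,66.7],[0.28,0.009,-0.015,0.038,2.3,-3.4,66.7],[0.28,0.009,-0.015,0.038,2.3,-3.4,66.7]]'
python3 - <<'E'
from h import *;from station import r
s=r.sense();print(s['joints'],s['gripper_width'])
c=np.array([.552,.075]);f=np.array([np.cos(np.radians(52.64)),np.sin(np.radians(52.64))])
go(s,[*(c-f*.09),.022],ori(52.64,40))
E
```

```text
time_s: 4.95
tcp_pos: [0.4731, -0.0286, 0.2196]
ee_rot: [[-0.464, -0.795, 0.39], [-0.609, 0.606, 0.511], [-0.643, -0.001, -0.766]]
wrist_force: [-1.0, -0.1, 0.4]
gripper_width: 0.28
gripper_force: 0.0
[-11.02784382   4.00645876 -19.36254963 -44.36455901 -55.5505263
  -3.87522188] 0.279763235789444
d [0.0964 0.0002 0.1772] rv [-0.    0.04  0.06] rows 4.0
```

```bash

python3 steer.py '[[0.28,0.038,0,0.032,0,0,0],[0.28,0.057,0,0.08,0,0,0],[0.28,0.077,0,0.128,0,0,0],[0.28,0.096,0,0.177,0,0,0],[0.28,0.096,0,0.177,0,0,0]]'
python3 - <<'E'
from h import *;from station import r
s=r.sense();print(s['joints'],s['gripper_width'])
c=np.array([.552,.075]);f=np.array([np.cos(np.radians(52.64)),np.sin(np.radians(52.64))])
t=rk(-.062,0)
go(s,[*(c-f*.04),.022],ori(52.64,40));go(s,[*(t-f*.033),.022],ori(52.64,40))
c=r.capture('wrist');cv2.imwrite('pics/w2.png',c['pixels'][:,:,::-1])
E
```

```text
time_s: 5.45
tcp_pos: [0.4953, 0.0045, 0.0154]
ee_rot: [[-0.469, -0.797, 0.38], [-0.61, 0.603, 0.514], [-0.639, 0.01, -0.769]]
wrist_force: [-1.0, -0.4, 0.5]
gripper_width: 0.276
gripper_force: 0.0
[-12.14472728  25.92549704 -24.81160379 -64.07019114 -40.35857046
  26.17836678] 0.2760968609397785
d [-0.043  -0.0024  0.0271] rv [ 0.58 -0.29 -0.16] rows 1.0
d [-0.1094 -0.0028  0.0822] rv [ 0.58 -0.29 -0.16] rows 2.7
```

View pics/w2.png

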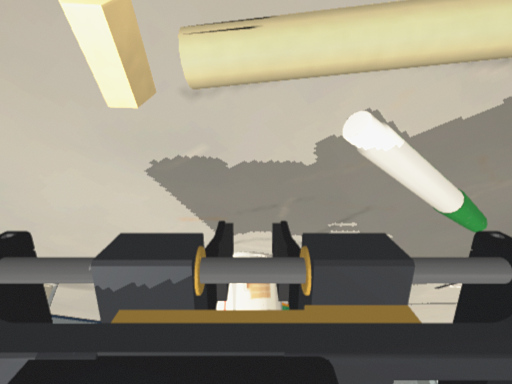

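The wrist picture, now from the lower side, shows the can's body at (250,285), centred between the fingertips at (220,250) and (285,250). The pen at (410,170) is clear. I'll push gently.

```bash

python3 steer.py '[[0.28,-0.024,-0.002,0.011,0.5,0,0],[0.28,-0.038,-0.002,0.023,0.5,0,0],[0.28,-0.045,-0.002,0.029,0.5,0,0],[0.28,-0.051,-0.002,0.034,0.5,0,0],[0.28,-0.057,-0.002,0.039,0.5,0,0],[0.28,-0.063,-0.002,0.044,0.5,0,0],[0.28,-0.069,-0.002,0.049,0.5,0,0],[0.28,-0.075,-0.002,0.054,0.5,0,0]]'
cat > look.py <<'E'
from h import *;from station import r
import sys
def can(save=None):
    c=r.capture('top');hsv=cv2.cvtColor(c['pixels'],cv2.COLOR_RGB2HSV);C=cloud(c)
    m=cv2.inRange(hsv,(0,110,80),(24,255,255))
    q=C[(m>0)&(C[...,2]>.205)&(C[...,2]<.225)&(C[...,0]>.5)&(C[...,0]<.72)&(C[...,1]>.02)&(C[...,1]<.25)]
    p=(q.max(0)+q.min(0))/2;print('can',len(q),p.round(3),np.ptp(q,axis=0).round(3),'rack',inv(p).round(4))
    if save:cv2.imwrite('pics/'+save,c['pixels'][:,:,::-1])
    return p
if __name__=='__main__':
    s=r.sense();print('tcp rack',inv(s['tcp_pos']).round(4),s['tcp_pos'][2]);can()
    t=rk(-.062,0);f=np.array([np.cos(np.radians(52.64)),np.sin(np.radians(52.64))])
    go(s,[*(t-f*.033),.022],ori(52.64,40))
E
python3 look.py
```

```text
time_s: 6.3
tcp_pos: [0.5556, 0.0754, 0.0289]
ee_rot: [[-0.46, -0.794, 0.397], [-0.612, 0.608, 0.506], [-0.643, -0.01, -0.766]]
wrist_force: [-1.0, -1.5, 0.8]
gripper_width: 0.28
gripper_force: 1.2
tcp rack [-0.123  -0.0466] 0.028917030188311425
can 364 [0.574 0.102 0.212] [0.053 0.052 0.014] rack [-0.0977 -0.0268]
d [-0.029   0.0028  0.0334] rv [-0.5   0.03  0.32] rows 0.9
```

```bash

python3 steer.py '[[0.28,-0.002,0,0.01,0,0,0],[0.28,-0.008,0.001,0.015,0,0,0],[0.28,-0.014,0.002,0.02,0,0,0],[0.28,-0.02,0.003,0.025,0,0,0],[0.28,-0.026,0.003,0.03,0,0,0],[0.28,-0.029,0.003,0.0335,0,0,0],[0.28,-0.029,0.003,0.0335,0,0,0]]'
python3 look.py
```

```text
time_s: 7.05
tcp_pos: [0.58, 0.1127, 0.0221]
ee_rot: [[-0.459, -0.795, 0.397], [-0.612, 0.607, 0.507], [-0.644, -0.01, -0.765]]
wrist_force: [-0.7, 0.4, 0.5]
gripper_width: 0.281
gripper_force: 0.0
tcp rack [-0.0887 -0.0182] 0.02207984288412502
can 367 [0.598 0.139 0.214] [0.052 0.052 0.016] rack [-0.0635  0.002 ]
d [ 0.0006 -0.0007 -0.0004] rv [-0.45  0.08  0.39] rows 0.1
```

```bash

python3 steer.py '[[0.28,0.015,0,-0.013,0,0,0],[0.28,0.038,0,-0.032,0,0,0]]'
python3 - <<'E'
from h import *;from station import r
s=r.sense();print(s['joints'])
go(s,[*rk(-.135,.001),.022],ori(17.2,40))
E
```

```text
time_s: 7.3
tcp_pos: [0.5499, 0.0731, 0.0224]
ee_rot: [[-0.457, -0.796, 0.397], [-0.613, 0.606, 0.507], [-0.644, -0.012, -0.765]]
wrist_force: [0.4, -0.5, 0.4]
gripper_width: 0.278
gripper_force: 0.0
[ -2.13315009  26.58054659 -20.87055695 -65.43433357 -35.01077404
  18.39835735]
d [-0.0178  0.0426  0.0149] rv [22.37  0.32 27.6 ] rows 4.1
```

```bash

python3 steer.py '[[0.28,-0.003,0.01,0.004,5.6,0,6.9],[0.28,-0.007,0.02,0.008,11.2,0.1,13.8],[0.28,-0.012,0.03,0.011,16.8,0.2,20.7],[0.28,-0.018,0.043,0.015,22.4,0.3,27.6],[0.28,-0.018,0.043,0.015,22.4,0.3,27.6],[0.28,-0.018,0.043,0.015,22.4,0.3,27.6],[0.28,-0.018,0.043,0.015,22.4,0.3,27.6]]'
python3 - <<'E'
from h import *;from station import r
import look
s=r.sense();print(s['joints'],inv(s['tcp_pos']));look.can('t1.png')
go(s,[*rk(-.135,.001),.022],ori(17.2,40));go(s,[*rk(-.096,.001),.022],ori(17.2,40));go(s,[*rk(-.04,.0),.02],ori(17.2,40))
E
```

```text
time_s: 8.0
tcp_pos: [0.529, 0.1163, 0.0197]
ee_rot: [[-0.73, -0.294, 0.616], [-0.225, 0.956, 0.189], [-0.645, -0.001, -0.764]]
wrist_force: [-0.1, -0.6, 1.1]
gripper_width: 0.281
gripper_force: 0.0
[   3.13701064   22.10178438  -30.89588439 -104.39569107   -9.19677934
   25.36694027] [-0.13628362  0.00030987]
can 367 [0.598 0.139 0.213] [0.052 0.052 0.015] rack [-0.0633  0.0017]
d [-0.0025  0.0007 -0.0009] rv [-0.11  0.14 -0.05] rows 0.1
d [-0.0323  0.0008  0.0242] rv [-0.11  0.14 -0.05] rows 0.8
d [-0.0738 -0.0001  0.0619] rv [-0.11  0.14 -0.05] rows 1.9
```

View pics/t1.png

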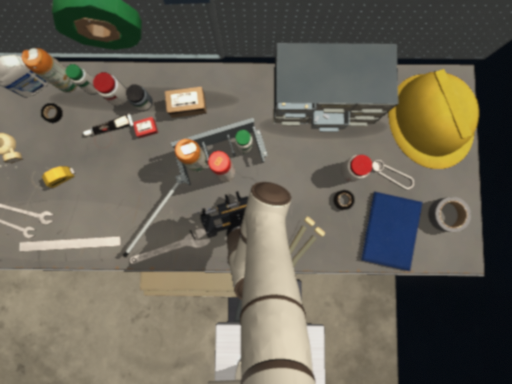

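The top view shows the can's red cap at (218,161), standing in front of the empty bay. The gripper is behind it at (222,213), and the rod and loose items have not moved. I'll push straight in, in stages.

```bash

python3 steer.py '[[0.28,-0.01,0,0.006,0,0,0],[0.28,-0.018,0,0.013,0,0,0],[0.28,-0.026,0,0.02,0,0,0],[0.28,-0.032,0,0.025,0,0,0],[0.28,-0.036,0,0.029,0,0,0],[0.28,-0.036,0,0.029,0,0,0]]'
cat > look2.py <<'E'
from h import *;from station import r
import look
s=r.sense();print(s['joints'].round(1),inv(s['tcp_pos']),s['tcp_pos'][2]);p=look.can()
go(s,[*rk(-.045,.0),.02],ori(17.2,40));go(s,[*rk(-.027,.0),.02],ori(17.2,40))
E
python3 look2.py
```

```text
time_s: 8.65
tcp_pos: [0.569, 0.1301, 0.0109]
ee_rot: [[-0.721, -0.292, 0.628], [-0.221, 0.956, 0.191], [-0.656, -0.001, -0.755]]
wrist_force: [-0.8, 0.3, -0.9]
gripper_width: 0.283
gripper_force: 0.0
[   3.5   25.7  -26.9 -107.6   -9.2   28.1] [-0.09402848  0.00172423] 0.010907564730881322
can 362 [0.599 0.139 0.213] [0.052 0.052 0.015] rack [-0.063   0.0019]
d [-0.043  -0.0016  0.0253] rv [-0.18  1.01 -0.11] rows 1.0
d [-0.0565 -0.0015  0.0371] rv [-0.18  1.01 -0.11] rows 1.4
```

```bash
python3 - <<'E'
from h import *;from station import r
s=r.sense();go(s,[*rk(-.110,0),.024],ori(22.2,38))
E
python3 steer.py '[[0.28,0.015,0,-0.016,0,0,0],[0.28,0.015,0,-0.016,0,0,0]]'
python3 - <<'E'
from h import *;from station import r
s=r.sense();print(s['joints'].round(1));go(s,[*rk(-.105,0),.022],ori(22.2,38))
w=r.capture('wrist')['world_from_camera'];print('cam',w[:3,3])
E
```

```text
d [ 0.0033 -0.0019 -0.02  ] rv [-3.35  3.01 -3.97] rows 0.7
time_s: 8.9
tcp_pos: [0.5448, 0.1226, 0.0128]
ee_rot: [[-0.724, -0.29, 0.626], [-0.22, 0.957, 0.19], [-0.654, -0.0, -0.757]]
wrist_force: [-0.7, -1.1, -0.3]
gripper_width: 0.279
gripper_force: 0.0
[  -0.2   24.5  -31.  -114.3  -12.2   37.9]
d [-0.0169 -0.0016  0.0024] rv [-3.39  2.84 -4.11] rows 0.7
cam [0.38621552 0.07577133 0.08440481]
```

```bash

python3 steer.py '[[0.28,-0.001,-0.001,-0.006,-1.7,1.4,-2],[0.28,-0.005,-0.001,-0.004,-3.4,2.8,-4.1],[0.28,-0.01,-0.0015,0,-3.4,2.8,-4.1],[0.28,-0.01,-0.0015,0,-3.4,2.8,-4.1]]'
sed -i 's/ori(17.2,40)/ori(22.2,38)/g' look2.py; python3 look2.py
```

```text
time_s: 9.35
tcp_pos: [0.5541, 0.1214, 0.0119]
ee_rot: [[-0.712, -0.389, 0.585], [-0.297, 0.921, 0.251], [-0.636, 0.005, -0.771]]
wrist_force: [-0.2, 0.7, 0.8]
gripper_width: 0.278
gripper_force: 0.0
[  8.8  24.3 -26.3 -85.2  -9.2   5.9] [-0.11080119 -0.00219068] 0.011885698836973088
can 366 [0.598 0.139 0.213] [0.052 0.052 0.016] rack [-0.0631  0.0019]
d [-0.0559 -0.0043  0.0355] rv [0.67 1.51 0.35] rows 1.3
d [-0.0697 -0.0061  0.0469] rv [0.67 1.51 0.35] rows 1.7
```

```bash
python3 - <<'E'
from h import *;from station import r
s=r.sense();go(s,[*rk(-.115,0.001),.022],ori(20.7,33))
E
```

```text
d [-0.0047  0.0034 -0.0099] rv [1.54 6.43 1.46] rows 0.8
```

```bash

python3 steer.py '[[0.28,0,0.003,-0.01,0.4,1.5,0.3],[0.28,-0.005,0.003,-0.012,0.8,3.2,0.7],[0.28,-0.005,0.003,-0.010,1.5,6.4,1.5],[0.28,-0.005,0.003,-0.010,1.5,6.4,1.5],[0.28,-0.005,0.003,-0.010,1.5,6.4,1.5]]'
cat > look2.py <<'E'
from h import *;from station import r
import look,sys
h,t=map(float,sys.argv[1:3])
s=r.sense();print(s['joints'].round(1),inv(s['tcp_pos']),s['tcp_pos'][2]);p=look.can(*sys.argv[3:])
for x in (-.09,-.07,-.04,-.029):go(s,[*rk(x,.0),.02],ori(h,t))
E
python3 look2.py 20.7 33
```

```text
time_s: 9.9
tcp_pos: [0.546, 0.1013, 0.0062]
ee_rot: [[-0.764, -0.388, 0.516], [-0.285, 0.92, 0.269], [-0.579, 0.058, -0.813]]
wrist_force: [-1.2, 6.5, 8.6]
gripper_width: 0.282
gripper_force: 4.9
[ 12.7  24.3 -27.1 -65.3  -9.4 -18.6] [-0.124511   -0.01906607] 0.006182163096504345
can 363 [0.598 0.139 0.213] [0.052 0.052 0.016] rack [-0.0633  0.0018]
d [-0.037   0.0164  0.0105] rv [ 3.97  2.39 -0.1 ] rows 0.8
d [-0.0533  0.0144  0.022 ] rv [ 3.97  2.39 -0.1 ] rows 1.2
d [-0.0777  0.0114  0.0391] rv [ 3.97  2.39 -0.1 ] rows 1.8
d [-0.0866  0.0103  0.0454] rv [ 3.97  2.39 -0.1 ] rows 2.0
```

```bash

python3 steer.py '[[0.28,-0.023,0.004,-0.033,0,0,0],[0.28,-0.03,0.01,-0.045,4,6,0],[0.28,-0.03,0.01,-0.045,4,8,0],[0.28,-0.03,0.01,-0.045,4,8,0],[0.28,-0.03,0.01,-0.045,4,8,0]]'
python3 look2.py 20.7 32
python3 - <<'E'
from h import *;from station import r
s=r.sense();go(s,[*rk(-.115,0.001),.05],ori(20.7,30));go(s,[*rk(-.11,0.001),.025],ori(20.7,30))
E
```

```text
time_s: 10.45
tcp_pos: [0.5463, 0.0818, 0.0636]
ee_rot: [[-0.838, -0.374, 0.397], [-0.314, 0.926, 0.211], [-0.447, 0.052, -0.893]]
wrist_force: [-0.7, 0.3, -0.6]
gripper_width: 0.283
gripper_force: 0.0
[ 24.   17.9 -36.4 -11.2  -9.2 -82. ] [-0.12997451 -0.03779345] 0.0636404402193478
can 365 [0.598 0.139 0.213] [0.052 0.052 0.016] rack [-0.0632  0.0019]
d [-0.0182  0.032   0.0598] rv [ 3.24 -5.47 -0.32] rows 1.4
d [-0.036   0.0303  0.0686] rv [ 3.24 -5.47 -0.32] rows 1.7
d [-0.0628  0.0278  0.0819] rv [ 3.24 -5.47 -0.32] rows 2.1
d [-0.0727  0.0269  0.0868] rv [ 3.24 -5.47 -0.32] rows 2.3
d [-0.006   0.0358  0.0229] rv [ 3.22 -3.26  0.  ] rows 0.9
d [0.0008 0.0342 0.0474] rv [ 3.22 -3.26  0.  ] rows 1.2
```

```bash
cat > kin.py <<'E'
from h import *
from scipy.optimize import least_squares
import itertools
D=[([83.342,22.042,.453,0,-68.411,-14.817],[.2286,.5811,.2215],[[.931,-.366,-.001],[-.366,-.931,-.002],[0,.002,-1]]),
([59.505,-14.02,-45.194,16.123,-32.604,47.583],[.3676,.2312,.2589],[[.788,.5,.359],[.402,-.86,.314],[.466,-.104,-.879]]),
([10.079,-7.523,-26.628,-34.313,-46.876,148.387],[.427,.0699,.2543],[[.518,.771,.37],[.601,-.636,.484],[.608,-.028,-.793]]),
([-10.248,-.296,-19.814,-38.048,-58.475,56.633],[.4432,-.0444,.2443],[[.537,-.764,.358],[-.811,-.35,.469],[-.233,-.542,-.807]]),
([-11.028,4.006,-19.363,-44.365,-55.551,-3.875],[.4731,-.0286,.2196],[[-.464,-.795,.39],[-.609,.606,.511],[-.643,-.001,-.766]]),
([3.137,22.102,-30.896,-104.396,-9.197,25.367],[.529,.1163,.0197],[[-.73,-.294,.616],[-.225,.956,.189],[-.645,-.001,-.764]])]
e=lambda a,t:Ro.from_euler(a,t,degrees=True).as_matrix()
def fk(q,g,p):
    R=e('z',q[0]);x=np.array([0,0,p[0]]);R=R@e('y',q[1]);x=x+R@[p[5],0,p[1]]
    R=R@e('y',g[0]*q[2]);x=x+R@[p[2],0,p[6]];R=R@e('x',g[1]*q[3]);x=x+R@[0,p[3],0]
    R=R@e('y',g[2]*q[4]);x=x+R@[p[4],0,0];R=R@e('x',g[3]*q[5]);return x,R   # tool along x
def err(p,g):
    o=[]
    for q,t,T in D:
        x,R=fk(q,g,p);o+=list(x-t)+list(.3*(R[:,0]-np.array(T)[:,2]))
    return o
if __name__=='__main__':
    for g in itertools.product((-1,1),repeat=3):
        f=least_squares(err,[.2,.4,.4,-.13,.3,0,0],args=((*g,1),));print(g,f.cost,f.x.round(4))
        if f.cost<1e-3:
            for q,t,T in D:
                for s6 in(1,-1):
                    M=fk(q,(*g,s6),f.x)[1];print(s6,(M.T@np.array(T)).round(2).tolist())
E
python3 kin.py
```

```text
(-1, -1, -1) 5.044053708356433e-07 [ 1.607e-01  5.643e-01  4.204e-01 -1.597e-01  3.064e-01  1.300e-03
 -4.000e-04]
1 [[0.0, -0.0, 1.0], [-0.87, 0.49, 0.0], [-0.49, -0.87, -0.0]]
-1 [[0.0, -0.0, 1.0], [-1.0, -0.0, 0.0], [0.0, -1.0, -0.0]]
1 [[-0.0, 0.0, 1.0], [0.09, -1.0, -0.0], [1.0, 0.09, 0.0]]
-1 [[-0.0, 0.0, 1.0], [-1.0, 0.0, -0.0], [0.0, -1.0, -0.0]]
1 [[-0.0, -0.0, 1.0], [-0.45, 0.89, -0.0], [-0.89, -0.45, -0.0]]
-1 [[-0.0, -0.0, 1.0], [-1.0, -0.0, -0.0], [-0.0, -1.0, 0.0]]
1 [[-0.0, 0.0, 1.0], [0.4, -0.92, 0.0], [0.92, 0.39, 0.0]]
-1 [[-0.0, 0.0, 1.0], [-1.0, 0.0, -0.0], [0.0, -1.0, 0.0]]
1 [[-0.0, 0.0, 1.0], [-0.99, 0.13, -0.0], [-0.14, -0.99, -0.0]]
-1 [[-0.0, 0.0, 1.0], [-1.0, -0.0, -0.0], [-0.0, -1.0, -0.0]]
1 [[0.0, 0.0, 1.0], [-0.63, -0.77, -0.0], [0.77, -0.63, -0.0]]
-1 [[0.0, 0.0, 1.0], [-1.0, -0.0, 0.0], [-0.0, -1.0, -0.0]]
(-1, -1, 1) 0.5666455849146274 [-0.1151  0.276   0.6437 -0.1423 -0.2395 -0.1113  0.4947]
(-1, 1, -1) 0.15941447786823376 [-0.3152  0.1294  0.2116 -0.1303 -0.284   0.2404  0.2595]
(-1, 1, 1) 0.43233088985783824 [-0.0576  0.3879  0.034  -0.1084  0.2011  0.3245 -0.1717]
(1, -1, -1) 0.19636987415137613 [ 0.0094  0.1586 -0.6611 -0.1479  0.2493  1.0348  0.5035]
(1, -1, 1) 0.8572571213199506 [-0.2762  0.9746 -0.4074 -0.1546 -0.2868  0.888  -0.0112]
(1, 1, -1) 0.3598688440803434 [-0.1997  0.6189 -0.06   -0.1124 -0.2039  0.5658 -0.2676]
(1, 1, 1) 0.7212928131000254 [ 0.0514 -0.0964 -0.2615 -0.1237  0.256   0.6782  0.1639]
```

```bash
cat >> kin.py <<'E'
G=(-1,-1,-1,-1);PP=[.1607,.5643,.4204,-.1597,.3064,.0013,-.0004]
F=np.array([[0,0,1],[-1,0,0],[0,-1,0]])
LO=np.array([-179.8,-69.3,-61.2,-181.2,-171.1,-177.4]);HI=np.array([179.8,118.1,80.6,117.6,-9.3,177.4])
def res(q,p,R):
    x,M=fk(q,G,PP);return np.r_[(x-p)*10,(M@F-R).ravel()*3]
def ik(p,R,seeds):
    S=[]
    for q in seeds:
        f=least_squares(res,np.clip(q,LO+.1,HI-.1),bounds=(LO,HI),args=(p,R))
        if f.cost<1e-6 and not any(np.abs(f.x-s).max()<2 for s in S):S.append(f.x)
    return S
E
cat > s.py <<'E'
from kin import *
rng=np.random.default_rng(0)
seeds=[[a,25,-30,b,c,d] for a in(0,25) for b in(-170,-130,-60,0,60,110) for c in(-20,-60) for d in(-90,0,90)]
for fl in(0,1):
  for h,t in((17.2,38),(17.2,32)):
    for x in(-.115,-.028):
        R=ori(h,t);R=R@np.diag([-1,-1,1]) if fl else R
        for q in ik(np.array([*rk(x,0),.022]),R,seeds):print(fl,h,t,x,q.round(1))
E
time python3 s.py
```

```text
real	0m17.656s
user	0m17.671s
sys	0m0.096s
```

```bash
cat > s.py <<'E'
from kin import *
q0=[3.5,25.7,-26.9,-107.6,-9.3,28.1];print(fk(q0,G,PP)[0])
seeds=[[a,25,-30,b,c,d] for a in(0,25) for b in(-170,-100,-30,40,100) for c in(-20,-60) for d in(-90,90)]
for h,t in((17.2,40),(17.2,32),(17.2,25),(35,35)):
    for x in(-.115,-.028):
        p=np.array([*rk(x,0),.022]);b=[]
        for q in seeds:
            f=least_squares(res,np.clip(q,LO+.1,HI-.1),bounds=(LO,HI),args=(p,ori(h,t)),max_nfev=60);b.append((f.cost,f.x.round(1).tolist()))
        b.sort();print(h,t,x,b[0],b[3])
E
python3 s.py
```

```text
[0.56862385 0.13044306 0.01082604]
17.2 40 -0.115 (np.float64(0.0026166241100475667), [3.4, 23.5, -29.0, -105.2, -9.3, 26.0]) (np.float64(0.0026166241100504957), [3.4, 23.5, -29.0, -105.2, -9.3, 26.0])
17.2 40 -0.028 (np.float64(0.04236088342177577), [3.7, 29.5, -21.6, -112.7, -9.3, 32.9]) (np.float64(0.04236088342976433), [3.7, 29.5, -21.6, -112.7, -9.3, 32.9])
17.2 32 -0.115 (np.float64(0.14172514428162297), [-0.8, 26.2, -33.3, -127.5, -9.3, 52.5]) (np.float64(0.14172514446635084), [-0.8, 26.2, -33.3, -127.5, -9.3, 52.5])
17.2 32 -0.028 (np.float64(0.14211657834444855), [23.4, 28.4, -22.7, -20.3, -9.3, -75.2]) (np.float64(0.14211657839392125), [23.4, 28.4, -22.7, -20.3, -9.3, -75.2])
17.2 25 -0.115 (np.float64(0.09418576204191093), [27.4, 22.8, -35.6, -3.1, -9.3, -96.3]) (np.float64(0.09418576204529279), [27.4, 22.8, -35.6, -3.1, -9.3, -96.3])
17.2 25 -0.028 (np.float64(0.03672609186147574), [27.4, 28.6, -29.5, 9.7, -9.3, -109.0]) (np.float64(0.036726091862472374), [27.4, 28.6, -29.5, 9.7, -9.3, -109.0])
35 35 -0.115 (np.float64(2.56766901973917e-30), [15.5, 23.2, -26.0, -56.8, -13.2, -17.7]) (np.float64(5.33131632134399e-30), [15.5, 23.2, -26.0, -56.8, -13.2, -17.7])
35 35 -0.028 (np.float64(8.129420650555272e-31), [18.9, 28.5, -18.1, -44.5, -13.1, -33.0]) (np.float64(3.9610575646291855e-29), [18.9, 28.5, -18.1, -44.5, -13.1, -33.0])
```

```bash
cat > s.py <<'E'
from kin import *
seeds=[[3,25,-25,-110,-15,25],[27,25,-30,0,-15,-100],[15,25,-22,-50,-15,-25],[0,25,-30,-150,-20,60],[25,25,-30,60,-20,-150]]
for x,z in((-.115,.022),(-.028,.022)):
  for t in(15,20,25,30,35,40,45,50,55):
    l=[]
    for h in(-5,2,9,13,17,21,25,29,33):
        S=ik(np.array([*rk(x,0),z]),ori(h,t),seeds);l.append('/'.join('%d,%d'%(q[4],q[3]) for q in S) or '--')
    print(x,t,l)
E
time python3 s.py
```

```text
-0.115 15 ['--', '--', '--', '-10,24', '-12,16', '-13,9', '-15,4', '-17,0', '-19,-3']
-0.115 20 ['--', '--', '--', '--', '--', '--', '--', '-9,0', '-12,-7']
-0.115 25 ['--', '--', '--', '--', '--', '--', '--', '--', '--']
-0.115 30 ['--', '--', '--', '--', '--', '--', '--', '--', '--']
-0.115 35 ['--', '--', '--', '--', '--', '--', '--', '--', '-11,-55']
-0.115 40 ['--', '-22,-165', '-12,-137', '--', '--', '--', '-10,-82', '-13,-79', '-16,-77']
-0.115 45 ['--', '-34,-168', '-28,-152', '-25,-141', '-22,-129', '-20,-118', '-20,-109', '-22,-101', '-23,-95']
-0.115 50 ['--', '-46,-169', '-41,-156', '-38,-148', '-35,-139', '-33,-131', '-32,-122', '-31,-114', '-32,-107']
-0.115 55 ['--', '-58,-169', '-54,-157', '-51,-150', '-47,-143', '-45,-136', '-43,-129', '-41,-121', '-41,-115']
-0.028 15 ['-19,26', '-19,21', '-19,15', '-20,12', '-20,8', '-21,5', '-23,1', '-24,-1', '-25,-3']
-0.028 20 ['--', '--', '--', '--', '--', '-11,12', '-14,3', '-16,-2', '-19,-7']
-0.028 25 ['--', '--', '--', '--', '--', '--', '--', '-9,-5', '-13,-13']
-0.028 30 ['--', '--', '--', '--', '--', '--', '--', '--', '-10,-25']
-0.028 35 ['--', '--', '--', '--', '--', '--', '--', '--', '-10,-42']
-0.028 40 ['--', '-15,-170', '--', '--', '--', '--', '--', '-9,-61', '-13,-63']
-0.028 45 ['--', '-26,-172', '-19,-151', '-14,-133', '-10,-112', '-10,-99', '-13,-92', '-15,-87', '-18,-84']
-0.028 50 ['--', '-36,-173', '-31,-158', '-28,-148', '-25,-137', '-24,-126', '-23,-116', '-24,-107', '-26,-100']
-0.028 55 ['--', '-47,-174', '-42,-161', '-40,-153', '-37,-145', '-35,-136', '-34,-127', '-33,-119', '-34,-112']
real	0m11.845s
user	0m12.377s
sys	0m0.048s
```

```bash
python3 - <<'E'
from kin import *;from station import r
s=r.sense();p1=np.array([*rk(-.16,-.03),.09]);p2=np.array([*rk(-.135,0),.03])
print(ik(p1,ori(50,42),[s['joints'],[0,25,-30,-65,-30,20]]))
print(ik(p2,ori(17.2,50),[[3,25,-25,-130,-30,35]]))
go(s,p1,ori(50,42))
E
```

```text
[array([ -0.20743429,  16.49381482, -24.84682423, -61.8521457 ,
       -35.66879557,   8.37112821])]
[array([ -13.70988538,   27.57539626,  -44.88639029, -137.73540678,
        -35.80970902,   74.65885519])]
d [ 0.0178  0.0109 -0.0354] rv [-13.42 -14.23 -24.54] rows 3.7
```

```bash

python3 steer.py '[[0.28,0.01,0.005,-0.035,0,0,0],[0.28,0.018,0.011,-0.035,-4,-3,-8],[0.28,0.018,0.011,-0.035,-8,-7,-16],[0.28,0.018,0.011,-0.035,-13.4,-14.2,-24.5],[0.28,0.018,0.011,-0.035,-13.4,-14.2,-24.5],[0.28,0.018,0.011,-0.035,-13.4,-14.2,-24.5],[0.28,0.018,0.011,-0.035,-13.4,-14.2,-24.5],[0.28,0.018,0.011,-0.035,-13.4,-14.2,-24.5]]'
python3 - <<'E'
from kin import *;from station import r
s=r.sense();print(s['joints']);go(s,[*rk(-.16,-.03),.09],ori(50,42));go(s,[*rk(-.15,-.0),.06],ori(34,48));
E
```

```text
time_s: 11.3
tcp_pos: [0.5116, 0.0796, 0.0853]
ee_rot: [[-0.525, -0.739, 0.423], [-0.557, 0.674, 0.485], [-0.643, 0.019, -0.765]]
wrist_force: [-1.0, -1.1, -0.4]
gripper_width: 0.282
gripper_force: 0.0
[  1.84699474  16.08151849 -25.68162328 -59.39111183 -33.19918024
   2.4886421 ]
d [-0.0054 -0.0022 -0.0016] rv [-0.74 -1.92 -2.51] rows 0.4
d [-0.0041  0.018   0.037 ] rv [10.25 -8.04  9.05] rows 1.8
```

Back on a healthy joint branch. Now I'll swing to heading 17° at a tilt of 50°.

```bash

python3 steer.py '[[0.28,-0.002,0.006,0.01,3.5,-2.7,3],[0.28,-0.003,0.012,0.024,7,-5.4,6],[0.28,-0.004,0.018,0.037,10.2,-8,9],[0.28,-0.004,0.018,0.037,10.2,-8,9],[0.28,-0.004,0.018,0.037,10.2,-8,9]]'
python3 - <<'E'
from kin import *;from station import r
s=r.sense();print(s['joints']);go(s,[*rk(-.14,.001),.025],ori(17.2,50))
E
```

```text
time_s: 11.8
tcp_pos: [0.5156, 0.1099, 0.0586]
ee_rot: [[-0.561, -0.557, 0.612], [-0.376, 0.83, 0.411], [-0.738, 0.001, -0.675]]
wrist_force: [0.2, -0.6, -0.1]
gripper_width: 0.277
gripper_force: 0.0
[ -4.37095664  19.30710911 -31.69675439 -93.17773606 -27.2363416
  31.56931549]
d [ 0.0172 -0.0005  0.0311] rv [12.56 -2.45 10.97] rows 2.0
```

```bash

python3 steer.py '[[0.28,0.005,0,0.008,4.2,-0.8,3.6],[0.28,0.01,0,0.018,8.4,-1.6,7.2],[0.28,0.017,0,0.031,12.5,-2.4,11],[0.28,0.017,0,0.031,12.5,-2.4,11],[0.28,0.017,0,0.031,12.5,-2.4,11]]'
python3 look2.py 17.2 50
```

```text
time_s: 12.3
tcp_pos: [0.5242, 0.1175, 0.0243]
ee_rot: [[-0.617, -0.297, 0.729], [-0.189, 0.955, 0.229], [-0.764, 0.004, -0.645]]
wrist_force: [0.1, -0.2, 0.1]
gripper_width: 0.279
gripper_force: 0.0
[ -14.3   28.6  -46.1 -138.6  -37.5   76.5] [-0.1405785   0.00287985] 0.024328048288836196
can 363 [0.599 0.139 0.213] [0.05  0.052 0.016] rack [-0.0627  0.0017]
d [-0.0293 -0.003   0.0414] rv [ 0.2  -0.15 -0.11] rows 1.0
d [-0.0422 -0.003   0.0567] rv [ 0.2  -0.15 -0.11] rows 1.4
d [-0.0616 -0.003   0.0797] rv [ 0.2  -0.15 -0.11] rows 2.0
d [-0.0686 -0.0031  0.0881] rv [ 0.2  -0.15 -0.11] rows 2.2
```

```bash

python3 steer.py '[[0.28,-0.016,-0.001,0.021,0,0,0],[0.28,-0.024,-0.0015,0.033,0,0,0],[0.28,-0.029,-0.0015,0.041,0,0,0],[0.28,-0.034,-0.0015,0.047,0,0,0],[0.28,-0.039,-0.0015,0.053,0,0,0],[0.28,-0.044,-0.0015,0.059,0,0,0],[0.28,-0.049,-0.0015,0.0645,0,0,0],[0.28,-0.049,-0.0015,0.0645,0,0,0]]'
python3 look2.py 17.2 50
```

```text
time_s: 13.15
tcp_pos: [0.6045, 0.1405, 0.0223]
ee_rot: [[-0.612, -0.298, 0.733], [-0.191, 0.955, 0.229], [-0.767, 0.001, -0.641]]
wrist_force: [-0.8, -0.0, -0.2]
gripper_width: 0.28
gripper_force: 0.2
[  -7.6   30.7  -34.8 -138.6  -29.3   69. ] [-0.05706912  0.00107472] 0.02234437016337974
can 361 [0.632 0.15  0.213] [0.051 0.052 0.014] rack [-0.0282  0.0023]
d [ 0.0229 -0.001  -0.0238] rv [0.12 0.13 0.06] rows 0.7
d [ 0.0101 -0.001  -0.0084] rv [0.12 0.13 0.06] rows 0.3
d [-0.0091 -0.0011  0.0146] rv [0.12 0.13 0.06] rows 0.3
d [-0.0162 -0.0011  0.023 ] rv [0.12 0.13 0.06] rows 0.6
```

```bash

python3 steer.py '[[0.28,-0.004,-0.001,0.005,0,0,0],[0.28,-0.008,-0.001,0.010,0,0,0],[0.28,-0.012,-0.001,0.015,0,0,0],[0.28,-0.015,-0.001,0.019,0,0,0],[0.28,-0.017,-0.001,0.022,0,0,0],[0.28,-0.019,-0.001,0.0245,0,0,0],[0.28,-0.019,-0.001,0.0245,0,0,0]]'
python3 look2.py 17.2 50 t2.png
```

```text
time_s: 13.9
tcp_pos: [0.6336, 0.1487, 0.0209]
ee_rot: [[-0.613, -0.298, 0.732], [-0.19, 0.955, 0.229], [-0.767, 0.001, -0.642]]
wrist_force: [-0.1, -0.0, -0.4]
gripper_width: 0.279
gripper_force: 0.3
[  -5.5   31.8  -30.2 -137.3  -26.    65.4] [-0.02679083  0.00030521] 0.020921153724738017
can 362 [0.661 0.159 0.213] [0.053 0.05  0.015] rack [0.0029 0.0021]
d [ 0.0413 -0.0002 -0.0479] rv [0.13 0.09 0.04] rows 1.3
d [ 0.0284 -0.0002 -0.0326] rv [0.13 0.09 0.04] rows 0.9
d [ 0.0092 -0.0003 -0.0095] rv [0.13 0.09 0.04] rows 0.3
d [ 0.0021 -0.0003 -0.0011] rv [0.13 0.09 0.04] rows 0.0
```

View pics/t2.png

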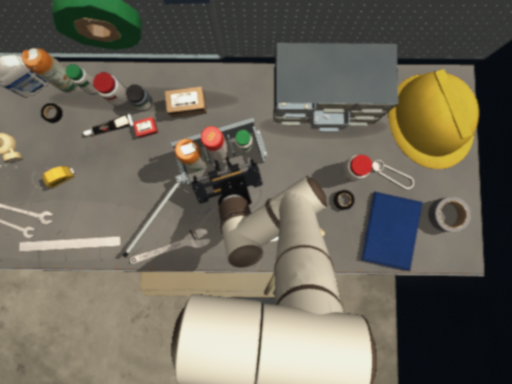

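The top view shows the can's cap at (213,138), inside the middle bay between its neighbours at (188,151) and (243,140). Nothing else has moved. I'll take the last few millimetres slowly until the panel stops the can.

```bash

python3 steer.py '[[0.28,-0.001,0,0.001,0,0,0],[0.28,-0.002,0,0.002,0,0,0],[0.28,-0.002,0,0.003,0,0,0],[0.28,-0.003,0,0.003,0,0,0]]'
python3 look2.py 17.2 50|head -2
python3 steer.py '[[0.28,-0.001,0,0.001,0,0,0],[0.28,-0.0015,0,0.0015,0,0,0]]'; python3 look2.py 17.2 50|head -2
```

```text
time_s: 14.35
tcp_pos: [0.6364, 0.1496, 0.0205]
ee_rot: [[-0.615, -0.297, 0.731], [-0.191, 0.955, 0.228], [-0.765, 0.001, -0.644]]
wrist_force: [-2.6, -0.8, 0.5]
gripper_width: 0.277
gripper_force: 1.6
[  -5.2   31.8  -29.6 -136.9  -25.4   64.7] [-0.02385973  0.00032481] 0.02048418290295709
can 357 [0.663 0.159 0.213] [0.052 0.05  0.016] rack [0.0048 0.0017]
time_s: 14.6
tcp_pos: [0.6372, 0.15, 0.0201]
ee_rot: [[-0.616, -0.298, 0.729], [-0.192, 0.955, 0.228], [-0.764, 0.001, -0.645]]
wrist_force: [-8.8, -3.6, 4.2]
gripper_width: 0.282
gripper_force: 4.6
[  -5.    31.9  -29.4 -136.6  -25.1   64.3] [-0.0230192   0.00050719] 0.020139468293562425
can 359 [0.662 0.159 0.213] [0.051 0.052 0.015] rack [0.0036 0.0013]
```

The can is firmly against the panel and upright (about 10 N). I'll back off and plan the sweep of the rod.

```bash

python3 steer.py '[[0.28,0.013,0,-0.015,0,0,0],[0.28,0.045,0,-0.053,0,0,0],[0.28,0.06,0,-0.09,0,0,0],[0.28,0.06,0,-0.14,0,0,0],[0.28,0.06,0,-0.18,0,0,0]]'
cat > s.py <<'E'
from kin import *;from station import r
import look
print(r.sense()['joints'],r.sense()['tcp_pos']);look.can()
def arc(th,rho=.15,off=.018):
    c,s_=np.cos(th),np.sin(th);return rk(-.046-rho*s_-off*c*1.0,.132-rho*c+off*s_)
# motion dir (cos,-sin); tool sits off behind: -off*(cos,-sin)
if __name__=='__main__':
  for fl in(0,1):
   for t in(0,8,15,20):
    for h in(-20,0,17,35,60):
      R=ori(h,t)@(np.diag([-1,-1,1]) if fl else np.eye(3));q=None;o=[]
      for th in(.02,.5,1,1.5,2,2.6):
        p=np.array([*arc(th),.035])
        S=ik(p,R,[q] if q is not None else [[a,25,-25,b,-30,c] for a in(20,35) for b in(0,) for c in(-110,-60,0,60,110)])
        if not S:o.append('-');break
        q=S[0];o.append('%d,%d,%d,%d'%(q[0],q[3],q[4],q[5]))
      if len(o)>2:print(fl,t,h,o)
E
python3 s.py
```

```text
time_s: 15.15
tcp_pos: [0.4716, 0.0979, 0.0877]
ee_rot: [[-0.617, -0.295, 0.73], [-0.187, 0.955, 0.229], [-0.765, 0.005, -0.645]]
wrist_force: [-0.4, 2.3, 1.0]
gripper_width: 0.274
gripper_force: 0.0
[ -10.99233731   11.9532023   -43.71891057 -117.84481036  -24.27653342
   48.95696996] [0.47164034 0.09791471 0.08772114]
can 360 [0.662 0.158 0.213] [0.051 0.052 0.016] rack [0.0035 0.0012]
0 0 -20 ['26,0,-44,-136', '30,0,-39,-140', '38,0,-36,-148', '47,0,-35,-157', '53,0,-38,-163', '53,0,-44,-163']
0 0 0 ['26,0,-44,-116', '30,0,-39,-120', '38,0,-36,-128', '47,0,-35,-137', '53,0,-38,-143', '53,0,-44,-143']
0 0 17 ['26,0,-44,-99', '30,0,-39,-103', '38,0,-36,-111', '47,0,-35,-120', '53,0,-38,-126', '53,0,-44,-126']
0 0 35 ['26,0,-44,-81', '30,0,-39,-85', '38,0,-36,-93', '47,0,-35,-102', '53,0,-38,-108', '53,0,-44,-108']
0 0 60 ['26,0,-44,-56', '30,0,-39,-60', '38,0,-36,-68', '47,0,-35,-77', '53,0,-38,-83', '53,0,-44,-83']
0 8 -20 ['29,11,-32,-148', '33,13,-27,-155', '42,16,-25,-167', '51,17,-26,-177', '-']
0 8 0 ['28,7,-31,-124', '32,9,-26,-131', '41,13,-22,-143', '50,15,-23,-155', '56,14
[... 1871 characters left out ...]
'46,-4,-27,107', '52,-2,-28,99', '53,-1,-33,97']
1 15 -20 ['29,33,-21,9', '31,47,-15,-7', '37,56,-15,-22', '49,49,-18,-26', '58,38,-24,-23', '59,29,-31,-14']
1 15 0 ['28,24,-17,38', '28,49,-9,13', '-']
1 15 17 ['27,8,-19,72', '31,17,-12,58', '-']
1 15 35 ['24,-5,-25,105', '29,-4,-19,99', '39,4,-13,81', '-']
1 15 60 ['20,-16,-35,141', '24,-17,-30,139', '33,-16,-24,130', '44,-11,-20,115', '51,-6,-19,104', '52,-4,-24,100']
1 20 -20 ['22,73,-13,-23', '18,94,-12,-41', '26,95,-14,-50', '43,77,-18,-49', '55,58,-22,-41', '59,44,-28,-29']
1 20 35 ['24,-10,-20,110', '29,-8,-13,103', '-']
1 20 60 ['18,-23,-33,150', '21,-25,-29,149', '30,-25,-23,141', '42,-20,-17,126', '50,-12,-14,110', '52,-8,-18,104']
```

```bash
python3 - <<'E'
from kin import *;from station import r
s=r.sense();go(s,[.45,.13,.24],ori(50,42))
E
```

```text
d [-0.1066  0.0367 -0.1014] rv [-23.67   8.14 -22.54] rows 3.9
```

```bash
python3 steer.py '[[0,-0.027,0.009,-0.025,-6,2,-5.6],[0,-0.053,0.018,-0.051,-12,4,-11.2],[0,-0.08,0.027,-0.076,-18,6,-16.8],[0,-0.107,0.037,-0.101,-23.7,8.1,-22.5],[0,-0.107,0.037,-0.101,-23.7,8.1,-22.5],[0,-0.107,0.037,-0.101,-23.7,8.1,-22.5]]'
python3 - <<'E'
from kin import *;from station import r;from s import arc
s=r.sense();print(s['joints']);go(s,[.44,.28,.23],ori(55,12));print(ik(np.array([.44,.28,.23]),ori(55,12),[s['joints']]),arc(2.478,.15,.035))
E
```

```text
time_s: 15.8
tcp_pos: [0.4357, 0.1252, 0.1605]
ee_rot: [[-0.561, -0.656, 0.504], [-0.46, 0.754, 0.469], [-0.688, 0.031, -0.725]]
wrist_force: [-0.0, -0.6, -1.5]
gripper_width: 0.006
gripper_force: 0.0
[ 17.10926969  -1.2505129  -36.01950508 -51.05673991 -22.67268845
 -24.48191329] [0.4356953  0.12515405 0.16047461]
can 358 [0.662 0.159 0.213] [0.051 0.051 0.016] rack [0.0036 0.0022]
[ 17.19982632  -1.62648394 -35.32110263 -50.09605569 -22.70240688
 -24.76843175]
d [-0.1133  0.1191  0.0277] rv [ -5.69  32.07 -12.48] rows 4.1
[array([ 49.60682511,   6.06765894, -20.50705125,  -1.4310987 ,
       -51.48559122, -83.83273149])] [0.47308431 0.38310349]
```

```bash
python3 steer.py '[[0,-0.028,0.03,0.007,-1.4,8,-3],[0,-0.057,0.06,0.014,-2.8,16,-6],[0,-0.085,0.09,0.021,-4.2,24,-9],[0,-0.113,0.119,0.028,-5.7,32,-12.5],[0,-0.113,0.119,0.028,-5.7,32,-12.5],[0,-0.113,0.119,0.028,-5.7,32,-12.5],[0,-0.113,0.119,0.028,-5.7,32,-12.5],[0,-0.113,0.119,0.028,-5.7,32,-12.5]]'
python3 - <<'E'
from kin import *;from station import r;from s import arc
s=r.sense();print(s['joints']);p=arc(2.478,.15,.04)
go(s,[*p,.2],ori(17,8));go(s,[*p,.035],ori(17,8))
E
```

```text
time_s: 16.65
tcp_pos: [0.437, 0.281, 0.2217]
ee_rot: [[-0.573, -0.813, 0.106], [-0.794, 0.582, 0.177], [-0.206, 0.017, -0.979]]
wrist_force: [-1.6, -1.6, -0.6]
gripper_width: 0.004
gripper_force: 0.0
[ 49.42198909   6.51550052 -20.87530783  -2.52489892 -50.89470562
 -83.74365341] [0.43704315 0.28098361 0.22167484]
can 360 [0.662 0.158 0.213] [0.05  0.052 0.016] rack [0.0033 0.0013]
[ 49.34560575   6.43490725 -21.04549286  -2.51603823 -50.8809018
 -83.7527531 ]
d [-0.104   0.0306  0.0438] rv [ 7.33  3.34 36.59] rows 4.4
d [-0.0702  0.0278  0.2053] rv [ 7.33  3.34 36.59] rows 4.4
```

```bash
python3 steer.py '[[0,-0.035,0.01,0.015,1.8,0.8,8],[0,-0.07,0.02,0.03,3.6,1.6,16],[0,-0.104,0.031,0.044,5.4,2.4,24],[0,-0.104,0.031,0.044,7.3,3.3,32],[0,-0.104,0.031,0.044,7.3,3.3,36.6],[0,-0.104,0.031,0.044,7.3,3.3,36.6],[0,-0.104,0.031,0.044,7.3,3.3,36.6]]'
python3 - <<'E'
from kin import *;from station import r;from s import arc
s=r.sense();print(s['joints']);p=arc(2.478,.15,.04)
go(s,[*p,.035],ori(17,8));print(p)
c=r.capture('top');cv2.imwrite('pics/t3.png',cv2.resize(c['pixels'][100:280,60:300,::-1],(800,600)))
E
```

```text
time_s: 17.4
tcp_pos: [0.4764, 0.3859, 0.2006]
ee_rot: [[-0.947, -0.292, 0.135], [-0.29, 0.956, 0.041], [-0.141, -0.0, -0.99]]
wrist_force: [-0.2, -0.1, -0.2]
gripper_width: 0.002
gripper_force: 0.0
[  56.71804116   18.10505788  -11.59229527    6.39740503  -54.22324054
 -133.17703261] [0.47638845 0.38585698 0.20063657]
can 357 [0.662 0.159 0.214] [0.051 0.05  0.015] rack [0.0036 0.0018]
[  56.72682153   18.09359126  -11.5729161     6.41019772  -54.22613944
 -133.19603834]
d [0.0237 0.0013 0.1642] rv [-0.    0.14  0.  ] rows 3.3
[0.47593636 0.38721029]
```

View pics/t3.png

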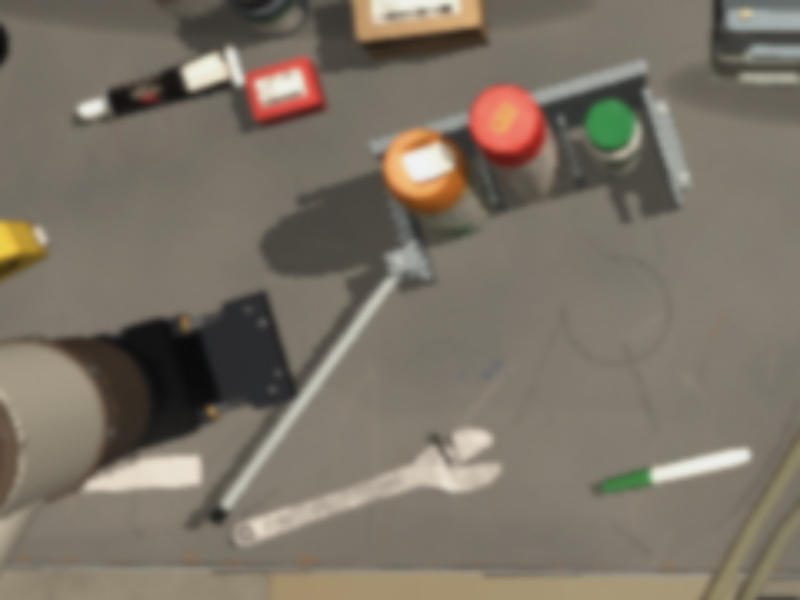

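The crop shows the spray can (red) in the middle bay beside the orange and green containers, all upright. The rod runs from the hinge at (405,260) to its tip at (215,515), and the gripper is on its far side at (250,350). The way down is clear.

```bash
python3 steer.py '[[0,0.007,0,0.048,0,0,0],[0,0.014,0,0.096,0,0,0],[0,0.021,0,0.14,0,0,0],[0,0.024,0.001,0.164,0,0,0],[0,0.024,0.001,0.164,0,0,0]]'
cat > a.py <<'E'
from kin import *;from station import r;from s import arc
import sys
s=r.sense();A=s['ee_rot'];print(s['joints'].round(1))
t=float(sys.argv[1]) if len(sys.argv)>1 else 8
w=np.degrees(Ro.from_matrix(A.T@ori(17,t)).as_rotvec());print('rv',w.round(1))
d=inv(s['tcp_pos'])-[-.046,.132];print('tcp theta',np.arctan2(-d[0],-d[1]).round(3),np.hypot(*d).round(3),s['tcp_pos'][2])
for th in np.arange(2.4,-.01,-.15):
    p=np.array([*arc(th,.15,.015),.035]);print(th.round(2),(A.T@(p-s['tcp_pos'])).round(3))
E
python3 a.py|tail -n +2
```

```text
time_s: 18.0
tcp_pos: [0.4741, 0.3851, 0.0313]
ee_rot: [[-0.947, -0.292, 0.131], [-0.29, 0.956, 0.034], [-0.135, -0.005, -0.991]]
wrist_force: [-0.1, -0.9, -0.0]
gripper_width: 0.007
gripper_force: 0.0
 -137.91237636] [0.47413599 0.38511069 0.03128845]
can 354 [0.662 0.159 0.213] [0.051 0.05  0.016] rack [0.0037 0.002 ]
[  56.7   28.9  -23.6    9.9  -31.8 -137.9]
rv [-0.1  0.   0. ]
tcp theta 2.735 0.155 0.03405600061747141
2.4 [ 0.028 -0.022 -0.005]
2.25 [ 0.045 -0.037 -0.007]
2.1 [ 0.06  -0.054 -0.009]
1.95 [ 0.071 -0.073 -0.011]
1.8 [ 0.08  -0.094 -0.012]
1.65 [ 0.086 -0.116 -0.013]
1.5 [ 0.088 -0.139 -0.013]
1.35 [ 0.087 -0.161 -0.013]
1.2 [ 0.082 -0.183 -0.012]
1.05 [ 0.075 -0.205 -0.011]
0.9 [ 0.064 -0.224 -0.009]
0.75 [ 0.051 -0.242 -0.007]
0.6 [ 0.034 -0.258 -0.005]
0.45 [ 0.016 -0.271 -0.003]
0.3 [-0.004 -0.282  0.   ]
0.15 [-0.025 -0.289  0.003]
0.0 [-0.047 -0.293  0.006]
```

```bash
python3 steer.py '[[0,0.018,-0.014,-0.003,0,0,0],[0,0.028,-0.022,-0.005,0,0,0],[0,0.045,-0.037,-0.007,0,0,0],[0,0.06,-0.054,-0.009,0,0,0],[0,0.071,-0.073,-0.011,0,0,0],[0,0.08,-0.094,-0.012,0,0,0],[0,0.086,-0.116,-0.013,0,0,0],[0,0.088,-0.139,-0.013,0,0,0]]'
python3 a.py|tail -n +4
```

```text
time_s: 18.85
tcp_pos: [0.4331, 0.2307, 0.0387]
ee_rot: [[-0.945, -0.294, 0.141], [-0.291, 0.956, 0.048], [-0.149, 0.004, -0.989]]
wrist_force: [1.1, 1.6, -0.6]
gripper_width: 0.004
gripper_force: 0.7
[  49.3   19.   -42.1   11.6  -22.2 -133. ]
rv [ 0.1  0.4 -0.1]
tcp theta 1.59 0.15 0.0380666691987782
2.4 [-0.058  0.118  0.012]
2.25 [-0.041  0.103  0.009]
2.1 [-0.027  0.086  0.007]
1.95 [-0.015  0.067  0.005]
1.8 [-0.006  0.046  0.004]
1.65 [-0.001  0.024  0.003]
1.5 [0.001 0.001 0.003]
1.35 [ 0.    -0.021  0.003]
1.2 [-0.004 -0.043  0.004]
1.05 [-0.012 -0.064  0.005]
0.9 [-0.023 -0.084  0.006]
0.75 [-0.036 -0.102  0.008]
0.6 [-0.052 -0.118  0.011]
0.45 [-0.071 -0.131  0.013]
0.3 [-0.091 -0.141  0.016]
0.15 [-0.112 -0.148  0.019]
0.0 [-0.134 -0.152  0.022]
```

```bash
python3 steer.py '[[0,0,-0.021,0.003,0,0,0],[0,-0.004,-0.043,0.004,0,0,0],[0,-0.012,-0.064,0.005,0,0,0],[0,-0.023,-0.084,0.006,0,0,0],[0,-0.036,-0.102,0.008,0,0,0],[0,-0.052,-0.118,0.011,0,0,0],[0,-0.071,-0.131,0.013,0,0,0],[0,-0.071,-0.131,0.013,0,0,0]]'
python3 a.py 14|tail -n 15;
```

```text
time_s: 19.7
tcp_pos: [0.543, 0.1259, 0.0356]
ee_rot: [[-0.946, -0.291, 0.143], [-0.288, 0.957, 0.044], [-0.149, 0.001, -0.989]]
wrist_force: [-0.3, 1.0, 1.1]
gripper_width: 0.005
gripper_force: 0.0
2.1 [ 0.046  0.215 -0.007]
1.95 [ 0.058  0.196 -0.009]
1.8 [ 0.067  0.175 -0.01 ]
1.65 [ 0.072  0.153 -0.011]
1.5 [ 0.074  0.13  -0.011]
1.35 [ 0.073  0.108 -0.011]
1.2 [ 0.069  0.086 -0.01 ]
1.05 [ 0.061  0.064 -0.009]
0.9 [ 0.05   0.045 -0.008]
0.75 [ 0.037  0.027 -0.006]
0.6 [ 0.021  0.011 -0.003]
0.45 [ 0.003 -0.002 -0.001]
0.3 [-0.017 -0.012  0.002]
0.15 [-0.039 -0.02   0.006]
0.0 [-0.061 -0.023  0.009]
```

```bash
python3 steer.py '[[0,0.004,-0.003,0,0,-3,0],[0,-0.004,-0.007,0.001,0,-6,0],[0,-0.017,-0.012,0.002,0,-6,0],[0,-0.028,-0.016,0.004,0,-6,0],[0,-0.039,-0.02,0.006,0,-6,0],[0,-0.039,-0.02,0.006,0,-6,0]]'
python3 a.py 14|tail -n +3|sed -n '1,4p;17,20p'; python3 - <<'E'
from station import r;import cv2
c=r.capture('side');cv2.imwrite('pics/s3.png',cv2.resize(c['pixels'][80:260,170:370,::-1],(660,594)))
E
```

```text
time_s: 20.35
tcp_pos: [0.5834, 0.1185, 0.0338]
ee_rot: [[-0.926, -0.293, 0.237], [-0.284, 0.956, 0.073], [-0.248, 0.0, -0.969]]
wrist_force: [-0.2, 0.0, 0.3]
gripper_width: 0.003
gripper_force: 0.0
can 358 [0.662 0.158 0.214] [0.051 0.052 0.017] rack [0.0033 0.0012]
[  28.4   25.5  -31.2    8.3  -19.5 -108.9]
rv [0.  0.3 0. ]
tcp theta 0.26 0.151 0.03336666938324595
0.6 [ 0.056  0.03  -0.016]
0.45 [ 0.038  0.017 -0.011]
0.3 [ 0.019  0.007 -0.006]
0.15 [-0.002 -0.    -0.001]
```

View pics/s3.png

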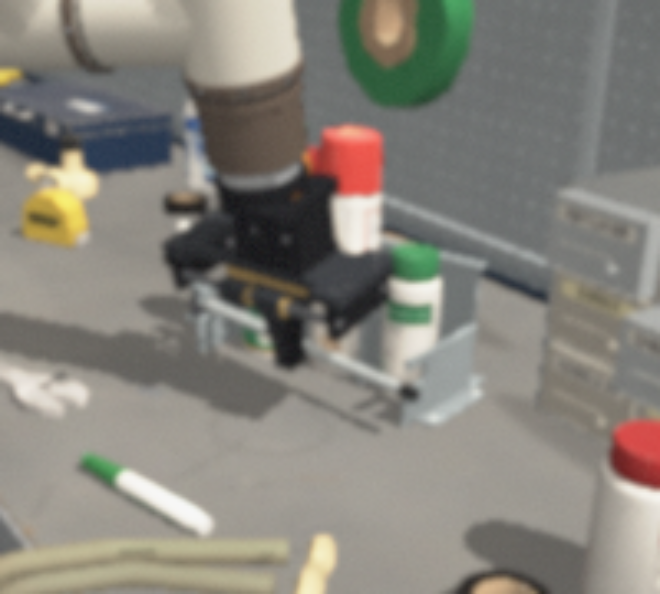

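The side view shows the rod, pushed by the shut fingertips at (290,350), almost across the bays. Its end cap is at (405,390), just in front of the right plate's slot. The cans are upright, so I'll finish the push slowly.

```bash
python3 steer.py '[[0,-0.006,-0.001,0.0015,0,-2,0],[0,-0.011,-0.002,0.003,0,-3,0],[0,-0.016,-0.003,0.004,0,-3,0],[0,-0.02,-0.004,0.005,0,-3,0],[0,-0.022,-0.004,0.0055,0,-3,0]]'
cat > rod.py <<'E'
from h import *;from station import r
import look
s=r.sense();print('tcp rack',inv(s['tcp_pos']),s['tcp_pos'][2],s['wrist_force'])
look.can()
for n in('top','side'):
    c=r.capture(n);P=cloud(c)
    q=P[(P[...,2]>.036)&(P[...,2]<.054)];u=np.array([inv(p) for p in q]);m=(u[:,0]>-.12)&(u[:,0]<-.036)&(u[:,1]>-.11)&(u[:,1]<.10)&(abs(u[:,1]+.018)>.035);u=u[m]
    if len(u)>5:
        k=np.polyfit(u[:,1],u[:,0],1);print(n,len(u),'slope(rad)',k[0],'x@mid',k[1],u.min(0),u.max(0))
E
python3 rod.py
```

```text
time_s: 20.95
tcp_pos: [0.6055, 0.1206, 0.0326]
ee_rot: [[-0.914, -0.292, 0.282], [-0.279, 0.956, 0.086], [-0.295, -0.0, -0.955]]
wrist_force: [-0.6, 1.0, -0.5]
gripper_width: 0.005
gripper_force: 0.5
tcp rack [-0.06197813 -0.01822801] 0.03263141884035434 [-0.64145462  0.96380335 -0.54029765]
can 356 [0.662 0.159 0.213] [0.051 0.05  0.015] rack [0.0036 0.002 ]
top 24 slope(rad) 0.013428958884394217 x@mid -0.05178732167990603 [-0.05421981 -0.08264334] [-0.04491892  0.09958313]
side 140 slope(rad) 0.007101322416545987 x@mid -0.05180651751675673 [-0.05607919 -0.10956807] [-0.03602496  0.09850073]
```

```bash
python3 steer.py '[[0,-0.002,0,0.001,0,0,0],[0,-0.004,0,0.0015,0,0,0],[0,-0.0045,0,0.0015,0,0,0]]'
python3 rod.py
```

```text
time_s: 21.4
tcp_pos: [0.6078, 0.1207, 0.0313]
ee_rot: [[-0.915, -0.292, 0.278], [-0.279, 0.957, 0.084], [-0.291, -0.001, -0.957]]
wrist_force: [-6.2, -0.9, 2.2]
gripper_width: 0.003
gripper_force: 2.4
tcp rack [-0.05970763 -0.01880832] 0.031298951799630347 [-6.21167674 -0.86507523  2.17346654]
can 359 [0.662 0.159 0.213] [0.053 0.05  0.015] rack [0.0035 0.0021]
top 25 slope(rad) 0.0005411597024340198 x@mid -0.04991007492044449 [-0.05434149 -0.08353173] [-0.04511818  0.09969226]
side 141 slope(rad) -0.001298899482353632 x@mid -0.05066728065864298 [-0.0556958  -0.10803948] [-0.03676968  0.09989437]
```

The rod is at its stop: the force has risen and its slope is about 0. I'll retreat and take a final look.

```bash
python3 steer.py '[[0,0.02,0,-0.006,0,0,0],[0,0.05,0,-0.015,0,0,0],[0,0.08,0,-0.04,0,0,0],[0,0.08,0,-0.08,0,0,0],[0,0.08,0,-0.12,0,0,0],[0,0.08,0,-0.12,0,0,0]]'
python3 rod.py; python3 - <<'E'
from station import r;import cv2
c=r.capture('side');cv2.imwrite('pics/s4.png',cv2.resize(c['pixels'][80:260,170:370,::-1],(660,594)))
E
```

```text
time_s: 22.15
tcp_pos: [0.5057, 0.0911, 0.1297]
ee_rot: [[-0.91, -0.294, 0.294], [-0.279, 0.956, 0.093], [-0.308, 0.003, -0.951]]
wrist_force: [-0.3, 0.9, 0.2]
gripper_width: 0.006
gripper_force: 0.0
tcp rack [-0.16605658 -0.0168668 ] 0.1296549091862055 [-0.2987006   0.90399563  0.16141368]
can 359 [0.662 0.159 0.213] [0.051 0.05  0.015] rack [0.0036 0.0019]
top 164 slope(rad) -0.009601466014176819 x@mid -0.048832488722583674 [-0.05417417 -0.10935421] [-0.03622814  0.09941688]
side 139 slope(rad) -0.004817475873547013 x@mid -0.05119291898697122 [-0.0570815 -0.1082838] [-0.03684115  0.09932811]
```

View pics/s4.png

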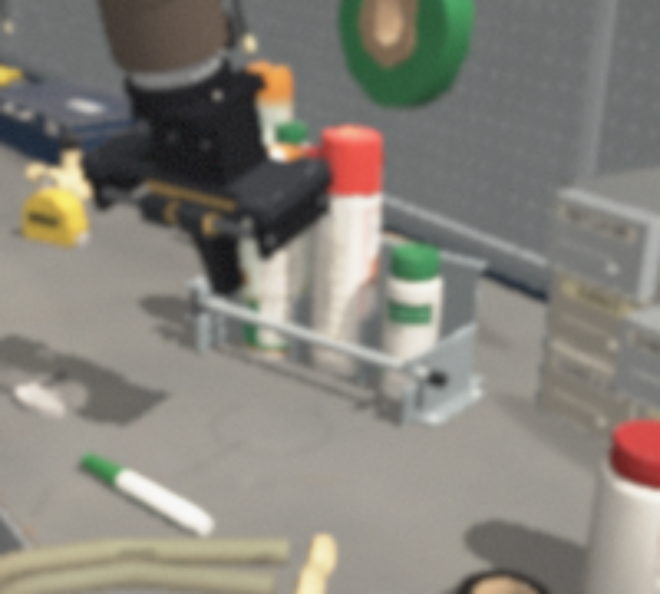

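The final picture shows the rod lying in both slots from (195,290) to its end cap at (437,378). The spray can stands upright in the middle bay at (345,260), and the robot is clear. I'm handing in.

```bash
python3 -c "
from station import r;print(r.finish_job())"
```

```text
the job is handed in; nothing more can be done
None
```

The job is handed in, though no verdict came back: by my measurements, the spray can stands upright in the middle bay against the back panel, the retaining rod is shut at its stop, and nothing else was seen to move.

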